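# Set a flatted shaft and close the bench micrometer on its flat

### The arm

A 6-joint arm with a two-finger parallel gripper is mounted at the origin on the work surface. World frame = base frame: x ahead of the robot, y to its left, z up, the work surface at z = 0. Lengths are in m, angles in rad, forces in N, time in s.
With the tool pointing down it reaches from about 0.35 to 0.775 m from the base axis. Payload 5.5 kg.
Tool frame: the origin (TCP) lies between the finger pads; the fingertips stand 11 mm ahead of it and the grasp point (between the pads) lies 8 mm behind it (tips_ahead is the distance from the TCP to the fingertips, in m); z points along the fingers, y is the line along which they close (so a half turn about z gives the same grasp; the last joint's range is limited). The gripper opens to 85 mm and grips with 20 to 120 N. Pads are 22 mm wide; open, the fingers measure 114 mm over their backs; the gripper's body (76 mm by 85 mm) begins 54 mm behind the grasp point. The pads swing forward as they close: fully open they stand 13 mm farther back than shut.
Start: joints at [-1.37, 0.313, 0.046, 1.304, 0, 1.431], TCP at [0.192, -0.542, 0.242] pointing down, gripper open.
Joint ranges: [-2.76, 2.76], [-0.86, 1.69], [-1.03, 1.26], [-2.2, 2.34], [-1.47, 1.5], [-3.14, 3.14]. Speed limits (rad/s): [2.57, 2.57, 3.14, 3.14, 3.14, 3.14].

### API

Orientations are given as a unit quaternion [w, x, y, z].
In Python, from workcell import * gives the robot as it stands. The module is installed in compiled form; this text tells all that it offers.
- The arm moves only by the tool jog_arm, never from a script. Its argument "moves" is a list of rows, each an object with "fingers": the closure, from 0 (fully open) to 1 (shut); "slide": the shift along the tool's x, y, z in mm, a list of three; "angular": the turn, a rotation vector about the tool's x, y, z in degrees, a list of three. A call has 1 to 10 rows; each row is the pose to reach, as a shift and turn from the pose commanded when the call began, along the tool's axes at that moment; what a row does not reach only later rows make up. A row lasts 1/12 s, in which the tool goes at most 41.7 mm and 7.16 degrees, less where a joint would pass 70% of its speed; a pose out of reach is approached as far as the arm can. A call with a gripper value outside its range is refused whole. The fingers move at their own pace and stop on an object; "squeeze" is the grip in N (left out, the last holds). Time passes only in rows, so rows that repeat a pose let the fingers close. It gives the time, the measured TCP pose, the force, the opening and the grip force at its end, in the units of the state.
- get_state(): the state, without advancing time (a new reading comes with each control period).
- read_camera(name): name is "scene" or "top" or "wrist"; returns a dict with "color" (400x640x3 uint8, red, green, blue), "fovy" (degrees; the focal length in pixels is half the picture's height over the tangent of half this angle, whatever the lens; pixels are square), "cx", "cy" (the principal point, pixels), "D" ([k1, k2, p1, p2, k3] as OpenCV has them; the pictures are not rectified), "world_from_camera" (4x4, takes a point from camera to world coordinates); the wrist camera has in their place "tool_from_camera" (4x4, takes a point from camera to tool coordinates, whose origin is the TCP and whose axes are the flange's). Camera axes: x right, y down, z forward; pixel columns grow to the right and rows downward; lengths in m; the calibration is good to about 2 mm. A picture is of the moment at which its call begins: read the wrist's pose just before it. There is no depth.
- hand_in(): hands the job in; it is judged then, once.
Trained networks look in a picture, given as the dict that the camera call returned (one of the last four; its "shot" number tells which), for a name from the list of things; names that differ only in an ending like _2 or _b are one class to them, and where a whole thing is asked for, a point or a joint stands for the part that bears it (a point fixed in the world has none). Each returns a list of dicts, best first, with "p" (0 to 1); they miss things now and then, are a little off and sometimes report something else, mostly with a low value. They report only what shows in the picture. A call takes as long as a camera call. They do not tell look-alikes from the thing itself.
- look_for(target, picture): "point" ([column, row] in pixels, amid what is visible of it).
- tip_of(target, picture): "point" ([column, row] in pixels: a listed point, or the origin of a listed thing).
The state is a dict: "clock": time; "joint_pos": joint angles; "qvel": joint speeds; "tau": joint torques, N m; "tcp_pos": TCP position; "orientation": TCP orientation; "wrist_force": force on the tool from outside, world axes, zero at the start; "ft_torque": the same for the moment, N m; "finger_gap": finger opening in m; "grip_force": force on a finger pad.
Only numpy, scipy, OpenCV 4.12 (cv2) and the standard library are available. Lean on these libraries where they do the work, as an engineer would, in place of code of your own. Each camera call takes 0.05 s, during which the arm holds its last target. There are 200 camera calls.

### The job

The black steel shaft lying in the two V-rests of the bench micrometer has to be gauged over its bright milled flat. Grip its overhanging end and roll it where it lies, without lifting it out, until the flat faces squarely up, and let go of it; only then wind the spindle down onto the flat with the knurled friction cap on top of the micrometer (clockwise seen from above, in several grips). Stop as soon as the cap's clutch first slips, take the hand away and leave it set like that, and leave the other things on the bench alone.

Things in the scene. Friction and masses are not known exactly. Their poses are not given: they have to be found in the camera images.
- stand: Grey comparator stand, fixed: base plate 120 x 178 x 25 mm, two steel V-rests (90 degree V, tops 75 mm above the table, 50 mm wide, each 28 mm long, centred 36 mm either side of the spindle), and a 28 mm steel column 165 mm tall. Origin on the table under the spindle. z up, y along the shaft towards the column (90 mm away), x level across the shaft.
- head: Micrometer head in its grey bracket, fixed to the column, with its 8 mm steel spindle, thimble and cap. Origin on the spindle axis at the bracket's underside, about 118 mm above the table; axes as the stand. The bracket is 36 mm wide, 22 mm high, and runs to the column. Spindle travels down 10 mm per clockwise turn, it starts 3 to 6 mm above a flat that faces up.
- shaft: Loose black shaft, 20 mm diameter, 165 mm long, about 0.4 kg, lying in the V-rests, its axis 74 mm above the table. Bright flat 12 mm wide, 40 mm long, cut 2 mm deep, under the spindle. Origin on the axis at mid flat. z along the shaft towards the column, x straight out of the flat: x starts 0.4 to 1.25 rad away from up and must end up.
- shaft_grip (a point): Where to grip the shaft: on its axis, in the overhanging end away from the column, 85 mm from mid flat (the end face is 105 mm, the nearer V-rest 50 mm and the base plate 62 mm from mid flat). Round and 20 mm thick here, free all round, 74 mm above the table. Axes as the shaft.
- cap_grip (a point): Point on the vertical axis of the dark knurled cap at the very top of the micrometer: 22 mm diameter, 26 mm tall, this point 10 mm under its top and about 198 mm above the table. The 20 mm silver thimble is just below. The cap sinks with the spindle, 10 mm per turn. Nothing else stands as high within 200 mm.
- cap (a joint): Slip of the cap on the thimble below it (white line against red line), rad; 0 at the start, stays 0 while they turn together, grows as the clutch slips clockwise. Turning free takes 0.055 N m; once the spindle meets the flat the torque climbs over about 0.6 rad and at 0.09 N m the clutch slips and the torque stays level. First slip: stop at 0.06 to 0.6 rad.
- ring_gauge: Bystander: loose steel ring gauge, 58 mm across, 18 mm high, origin at its underside.
- plug_gauge: Bystander: loose plug gauge lying flat, 108 mm long, 13 mm thick, origin at its underside.
- cleaner: Bystander: loose white bottle with a blue cap, 50 mm across, 130 mm tall, origin at its underside.
- dial_stand: Bystander: loose dial indicator on a small post stand, 145 mm tall, origin under its round foot.
- driver: Bystander: loose red screwdriver, 160 mm long, lying on the bench.
- blank1: Bystander: plain black shaft, 20 x 165 mm, lying in the blue tray (190 x 110 x 22 mm).
- blank2: Bystander: second plain black shaft, 20 x 165 mm, lying in the blue tray.
Things that resemble listed ones, but are neither listed nor needed, are in the scene too. Leave any purple look-alike of the stand alone.

How it is judged:
On the way, in this order (a step that is already met when the one before it is completed fails the run):
1. the shaft lies in the V-rests with its flat facing up (within 0.09 rad), let go, the spindle not yet on it (angle between shaft's own x axis and vertical below 0.09 rad and contact force between each of the fingers, head and shaft below 0.2 N and x of shaft in the frame of stand between -0.002 and 0.002 m and y of shaft in the frame of stand between -0.014 and 0.014 m and z of shaft in the frame of stand between 0.0715 and 0.0765 m), for 0.2 s.
2. the spindle has been wound down onto the flat until the clutch slipped (angle between shaft's own x axis and vertical below 0.09 rad and contact force between head and shaft above 10 N and value of joint cap above 0.06 rad), for 0.2 s.
At the end, for the whole second after the job is handed in: the shaft lies at rest in both V-rests (axis within 2 mm of its place across and about 2.5 mm in height, within 14 mm along) with its flat up within 0.09 rad; the spindle bears on it with over 10 N; the cap has slipped on the thimble by 0.06 to 0.6 rad (all of step 2 and x of shaft in the frame of stand between -0.002 and 0.002 m and y of shaft in the frame of stand between -0.014 and 0.014 m and z of shaft in the frame of stand between 0.0715 and 0.0765 m and value of joint cap below 0.6 rad and linear speed of shaft below 0.01 m/s); the robot touches nothing.
It fails at once if the clutch was kept slipping (over 0.6 rad) (value of joint cap above 0.6 rad).
It fails at once if the shaft was lifted out of the V-rests (z of shaft in the frame of stand above 0.095 m).
It fails at once if another thing on the bench was moved by over 25 mm (distance of any of ring_gauge, plug_gauge, cleaner, dial_stand, driver, blank1, blank2 from where it was at the start of the episode above 0.025 m).
It also fails if it takes over 72 s, if anything falls off the work surface, if the arm or the gripper's body presses on something with over 40 N, if the wrist force passes 120 N, or if a joint passes its speed limit or range.

## Working session

There is one attempt and no reset: what is moved stays moved. The work goes in short steps, Python scripts to look and compute and a tool call to move; the robot and the scene stay as the last step left them, time stands still between calls to the robot, and variables do not carry over. Pictures are saved under pics/ and viewed, at most 10 in all, crops included, and the job is handed in when it is done.

Besides the shell and the picture viewer there is one more tool, called after ">>>" in YAML: its name, and indented under it one key for each argument. jog_arm: Moves the arm, as the interface text tells. Its arguments: {"type":"object","properties":{"moves":{"type":"array","items":{"type":"object","properties":{"fingers":{"type":"number"},"slide":{"type":"array","items":{"type":"number"}},"angular":{"type":"array","items":{"type":"number"}}}}},"squeeze":{"type":"number"}},"required":["moves"]}

```bash
mkdir -p pics
cat > h.py <<'E'
from workcell import *
import numpy as np, cv2
from scipy.spatial.transform import Rotation as R
def K(p):
    f=200/np.tan(np.radians(p["fovy"])/2); return np.array([[f,0,p["cx"]],[0,f,p["cy"]],[0,0,1.]])
def Rt(q): return R.from_quat([q[1],q[2],q[3],q[0]]).as_matrix()
def w2c(p,s=None):
    if "world_from_camera" in p: return np.array(p["world_from_camera"])
    T=np.eye(4);T[:3,:3]=Rt(s["orientation"]);T[:3,3]=s["tcp_pos"];return T@np.array(p["tool_from_camera"])
def ray(p,px,s=None):
    u=cv2.undistortPoints(np.array([[px]],float),K(p),np.array(p["D"]))[0,0]
    T=w2c(p,s);d=T[:3,:3]@np.array([*u,1]);return T[:3,3],d/np.linalg.norm(d)
def atz(p,px,z,s=None):
    o,d=ray(p,px,s);return o+d*(z-o[2])/d[2]
def proj(p,X,s=None):
    T=np.linalg.inv(w2c(p,s));r,_=cv2.Rodrigues(T[:3,:3])
    return cv2.projectPoints(np.array(X,float).reshape(-1,1,3),r,T[:3,3],K(p),np.array(p["D"]))[0][:,0]
def tri(rays):
    A=sum(np.eye(3)-np.outer(d,d) for o,d in rays);b=sum((np.eye(3)-np.outer(d,d))@o for o,d in rays);return np.linalg.solve(A,b)
def save(p,n,box=None,sc=1):
    im=p["color"][:,:,::-1]
    if box: im=im[box[1]:box[3],box[0]:box[2]]
    cv2.imwrite("pics/"+n,cv2.resize(im,None,fx=sc,fy=sc,interpolation=cv2.INTER_CUBIC))
E
python3 - <<'E'
from h import *
np.set_printoptions(precision=4,suppress=True)
s=get_state();print(s)
ps={}
for c in("scene","top"):
    p=ps[c]=read_camera(c);save(p,c+".png")
    for t in("stand","head","shaft","shaft_grip","cap_grip"):
        print(c,t,[(np.round(a["point"],1).tolist(),round(a["p"],2)) for a in tip_of(t,p)][:3])
    print(w2c(p),p["fovy"])
a,b=ps["scene"]["color"],ps["top"]["color"]
cv2.imwrite("pics/both.png",cv2.resize(np.vstack([a,b])[:,:,::-1],(480,600)))
E
```

```text
{'clock': 0.0, 'joint_pos': array([-1.3696,  0.314 ,  0.045 ,  1.3036,  0.    ,  1.4312]), 'qvel': array([ 0.0009, -0.0009,  0.0003,  0.0006,  0.0007, -0.0007]), 'tau': array([  0.0008, -48.063 ,  29.8532,   0.0194,  -0.0001,  -0.    ]), 'tcp_pos': array([ 0.1921, -0.5415,  0.2414]), 'orientation': array([-0.0009,  0.9855,  0.1696, -0.    ]), 'wrist_force': array([0.0186, 0.0034, 0.2654]), 'ft_torque': array([ 0.0257, -0.0437,  0.0277]), 'grip_force': 0.0, 'finger_gap': 0.08563898171746595}
scene stand [([278.6, 208.0], 0.9), ([369.1, 156.5], 0.87), ([327.4, 255.4], 0.74)]
scene head [([331.6, 236.8], 0.75)]
scene shaft [([328.8, 244.6], 0.88), ([204.4, 286.7], 0.2)]
scene shaft_grip [([301.9, 259.4], 0.66), ([444.0, 215.1], 0.38)]
scene cap_grip [([331.4, 224.5], 0.57), ([327.9, 237.2], 0.52)]
[[ 0.281   0.7695 -0.5735  1.2101]
 [ 0.9597 -0.227   0.1656 -0.2482]
 [-0.0028 -0.5969 -0.8023  1.258 ]
 [ 0.      0.      0.      1.    ]] 47.57457583630631
top stand [([468.5, 208.9], 0.9), ([346.3, 236.4], 0.89), ([418.9, 275.9], 0.84)]
top head [([309.4, 155.0], 0.8)]
top shaft [([305.9, 159.8], 0.76)]
top shaft_grip [([334.2, 153.9], 0.48)]
top cap_grip [([306.8, 151.5], 0.42)]
[[-0.0718 -0.9759  0.2063  0.1553]
 [-0.9974  0.0708 -0.0125 -0.0291]
 [-0.0024 -0.2067 -0.9784  1.4421]
 [ 0.      0.      0.      1.    ]] 46.308963042824985
```

View pics/scene.png

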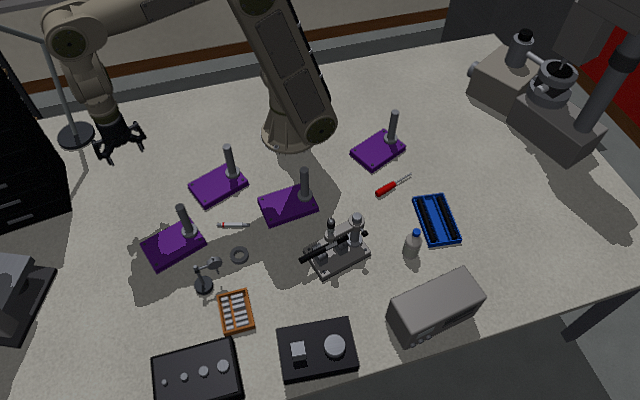

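View pics/top.png

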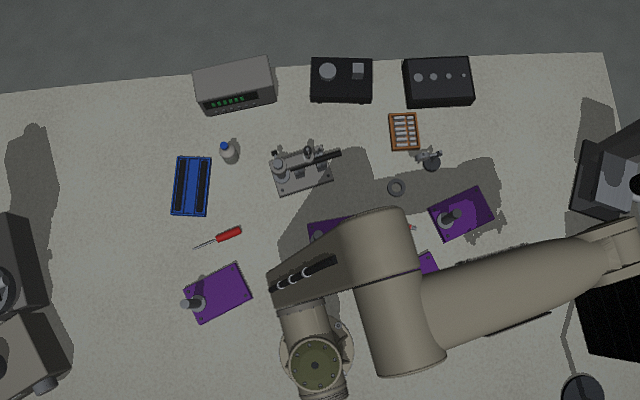

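The grey micrometer stand, with the shaft across it, is at scene (335,245) and top (303,168). Possible mix-ups are the four purple stands at scene (218,185), (290,205), (175,245) and (378,150), and for the shaft the blanks in the blue tray at scene (437,218). I choose the grey stand and will check it in a crop.

Run:
```python
from h import *
np.set_printoptions(precision=4,suppress=True)
a=read_camera("scene");b=read_camera("top")
for n,x,y in(("cap",(331.4,222),(306.8,151.5)),("grip",(303,259.4),(336,153.9)),("shaft",(328.8,244.6),(305.9,159.8))):
    print(n,tri([ray(a,x),ray(b,y)]),atz(a,x,.198 if n=="cap" else .074),atz(b,y,.198 if n=="cap" else .074))
A=cv2.resize(a["color"][195:295,280:390],(660,600),interpolation=cv2.INTER_CUBIC)
B=cv2.resize(b["color"][130:210,260:350],None,fx=5,fy=5,interpolation=cv2.INTER_CUBIC)
c=np.zeros((600,800,3),np.uint8);c[:300,:330]=cv2.resize(A,(330,300));c[:400,340:790]=B
cv2.imwrite("pics/c1.png",c[:400,:,::-1])
```

```text
cap [ 0.5563 -0.015   0.194 ] [ 0.5589 -0.0146  0.198 ] [ 0.5547 -0.0163  0.198 ]
grip [ 0.5817 -0.1049  0.0689] [ 0.5842 -0.1067  0.074 ] [ 0.5803 -0.1035  0.074 ]
shaft [ 0.5641 -0.0158  0.084 ] [ 0.5577 -0.0191  0.074 ] [ 0.5683 -0.0106  0.074 ]
```

View pics/c1.png

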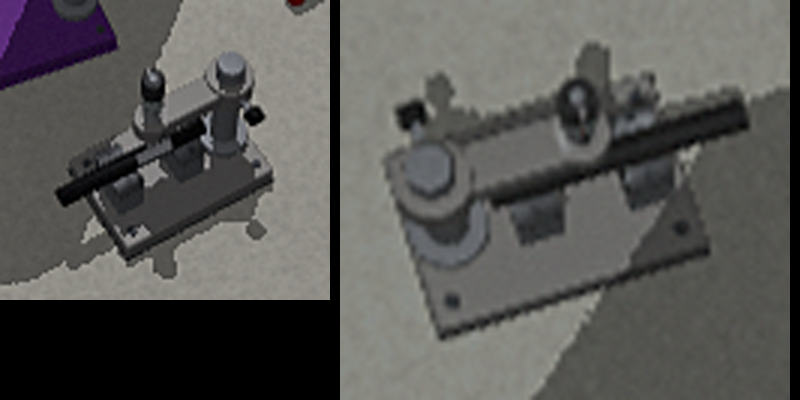

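The crop confirms the grey stand. The black shaft runs across it, its free end is at scene (302,259), and the bright flat faces away from the robot. The dark cap is at scene (331,222) and the column is on the far +y side.

>>> jog_arm:
  moves:
    - {"slide": [512, -282, -40], "angular": [0, 0, -86]}
    - {"slide": [512, -282, -40], "angular": [0, 0, -86]}
    - {"slide": [512, -282, -40], "angular": [0, 0, -86]}
    - {"slide": [512, -282, -40], "angular": [0, 0, -86]}
    - {"slide": [512, -282, -40], "angular": [0, 0, -86]}
    - {"slide": [512, -282, -40], "angular": [0, 0, -86]}
    - {"slide": [512, -282, -40], "angular": [0, 0, -86]}
    - {"slide": [512, -282, -40], "angular": [0, 0, -86]}
    - {"slide": [512, -282, -40], "angular": [0, 0, -86]}
    - {"slide": [512, -282, -40], "angular": [0, 0, -86]}

```text
schema error: expected keys fingers, slide, angular
```

```bash
cat >> h.py <<'E'
np.set_printoptions(precision=4,suppress=True)
def togo(pos,Rw):
    """slide mm / angular deg from the current pose to a wanted pose"""
    s=get_state();M=Rt(s["orientation"])
    print("t",s["clock"],"pos",s["tcp_pos"],"J",s["joint_pos"])
    print("slide",np.round(M.T@(np.array(pos)-s["tcp_pos"])*1000,1),"ang",np.round(R.from_matrix(M.T@Rw).as_rotvec(degrees=True),1))
def pose(ang,tilt=0):
    "tool down, tool x at world angle ang deg, then tilted by tilt deg about tool x"
    a=np.radians(ang);x=np.array([np.cos(a),np.sin(a),0]);z=np.array([0,0,-1.])
    return np.column_stack([x,np.cross(z,x),z])@R.from_euler("x",tilt,degrees=True).as_matrix()
E
python3 - <<'E'
from h import *
togo([.58,-.104,.28],pose(106))
print(read_camera("wrist")["tool_from_camera"])
E
```

```text
t 0.7 pos [ 0.1922 -0.542   0.2423] J [-1.3696  0.3132  0.0461  1.3036 -0.      1.4312]
slide [ 511.9 -283.2  -37.7] ang [  0.    0.  -86.5]
[[ 0.0009 -0.9474 -0.32    0.0837]
 [ 1.      0.001  -0.0002  0.0006]
 [ 0.0005 -0.32    0.9474 -0.1319]
 [ 0.      0.      0.      1.    ]]
```

>>> jog_arm:
  moves:
    - {"fingers": 0, "slide": [512, -283, -40], "angular": [0, 0, 93]}
    - {"fingers": 0, "slide": [512, -283, -40], "angular": [0, 0, 93]}
    - {"fingers": 0, "slide": [512, -283, -40], "angular": [0, 0, 93]}
    - {"fingers": 0, "slide": [512, -283, -40], "angular": [0, 0, 93]}
    - {"fingers": 0, "slide": [512, -283, -40], "angular": [0, 0, 93]}
    - {"fingers": 0, "slide": [512, -283, -40], "angular": [0, 0, 93]}
    - {"fingers": 0, "slide": [512, -283, -40], "angular": [0, 0, 93]}
    - {"fingers": 0, "slide": [512, -283, -40], "angular": [0, 0, 93]}
    - {"fingers": 0, "slide": [512, -283, -40], "angular": [0, 0, 93]}
    - {"fingers": 0, "slide": [512, -283, -40], "angular": [0, 0, 93]}

```text
clock: 1.58
tcp_pos: [0.4253, -0.2766, 0.269]
orientation: [-0.015, 0.93, -0.368, 0.006]
wrist_force: [-0.2, 0.2, 0.3]
finger_gap: 0.0855
grip_force: 0.0
```

Run:
```python
from h import *
togo([.60,-.104,.28],pose(-74))
```

```text
t 1.5833 pos [ 0.4253 -0.2766  0.269 ] J [-0.7539  0.1721 -0.0731  1.326   0.0328  3.1418]
slide [   9.2 -245.6   -2.9] ang [-1.8  0.5 30.8]
```

>>> jog_arm:
  moves:
    - {"fingers": 0, "slide": [9, -245, -10], "angular": [0, 0, -70]}
    - {"fingers": 0, "slide": [9, -245, -10], "angular": [0, 0, -70]}
    - {"fingers": 0, "slide": [9, -245, -10], "angular": [0, 0, -70]}
    - {"fingers": 0, "slide": [9, -245, -10], "angular": [0, 0, -70]}
    - {"fingers": 0, "slide": [9, -245, -10], "angular": [0, 0, -70]}
    - {"fingers": 0, "slide": [9, -245, -10], "angular": [0, 0, -70]}
    - {"fingers": 0, "slide": [9, -245, -10], "angular": [0, 0, -70]}
    - {"fingers": 0, "slide": [9, -245, -10], "angular": [0, 0, -70]}
    - {"fingers": 0, "slide": [9, -245, -10], "angular": [0, 0, -70]}
    - {"fingers": 0, "slide": [9, -245, -10], "angular": [0, 0, -70]}

```text
clock: 2.42
tcp_pos: [0.5976, -0.1108, 0.2858]
orientation: [-0.009, 0.973, 0.23, 0.012]
wrist_force: [0.5, 0.4, 0.0]
finger_gap: 0.0856
grip_force: 0.0
```

>>> jog_arm:
  moves:
    - {"fingers": 0, "slide": [0, 0, 0], "angular": [0, 0, -70]}
    - {"fingers": 0, "slide": [0, 0, 0], "angular": [0, 0, -70]}
    - {"fingers": 0, "slide": [0, 0, 0], "angular": [0, 0, -70]}
    - {"fingers": 0, "slide": [0, 0, 0], "angular": [0, 0, -70]}
    - {"fingers": 0, "slide": [0, 0, 0], "angular": [0, 0, -70]}
    - {"fingers": 0, "slide": [0, 0, 0], "angular": [0, 0, -70]}
    - {"fingers": 0, "slide": [0, 0, 0], "angular": [0, 0, -70]}
    - {"fingers": 0, "slide": [0, 0, 0], "angular": [0, 0, -70]}
    - {"fingers": 0, "slide": [0, 0, 0], "angular": [0, 0, -70]}
    - {"fingers": 0, "slide": [0, 0, 0], "angular": [0, 0, -70]}

```text
clock: 3.25
tcp_pos: [0.5973, -0.1114, 0.286]
orientation: [0.0, 0.665, 0.746, 0.015]
wrist_force: [-0.7, 0.6, 0.2]
finger_gap: 0.0854
grip_force: 0.0
```

>>> jog_arm:
  moves:
    - {"fingers": 0, "slide": [0, 0, 0], "angular": [0, 0, -70]}
    - {"fingers": 0, "slide": [0, 0, 0], "angular": [0, 0, -70]}
    - {"fingers": 0, "slide": [0, 0, 0], "angular": [0, 0, -70]}
    - {"fingers": 0, "slide": [0, 0, 0], "angular": [0, 0, -70]}
    - {"fingers": 0, "slide": [0, 0, 0], "angular": [0, 0, -70]}
    - {"fingers": 0, "slide": [0, 0, 0], "angular": [0, 0, -70]}
    - {"fingers": 0, "slide": [0, 0, 0], "angular": [0, 0, -70]}
    - {"fingers": 0, "slide": [0, 0, 0], "angular": [0, 0, -70]}
    - {"fingers": 0, "slide": [0, 0, 0], "angular": [0, 0, -70]}
    - {"fingers": 0, "slide": [0, 0, 0], "angular": [0, 0, -70]}

```text
clock: 4.08
tcp_pos: [0.5973, -0.1114, 0.2861]
orientation: [0.009, 0.117, 0.993, 0.012]
wrist_force: [0.8, 0.1, 0.4]
finger_gap: 0.0854
grip_force: 0.0
```

>>> jog_arm:
  moves:
    - {"fingers": 0, "slide": [0, 0, 0], "angular": [0, 0, -70]}
    - {"fingers": 0, "slide": [0, 0, 0], "angular": [0, 0, -70]}
    - {"fingers": 0, "slide": [0, 0, 0], "angular": [0, 0, -70]}
    - {"fingers": 0, "slide": [0, 0, 0], "angular": [0, 0, -70]}
    - {"fingers": 0, "slide": [0, 0, 0], "angular": [0, 0, -70]}
    - {"fingers": 0, "slide": [0, 0, 0], "angular": [0, 0, -70]}
    - {"fingers": 0, "slide": [0, 0, 0], "angular": [0, 0, -70]}
    - {"fingers": 0, "slide": [0, 0, 0], "angular": [0, 0, -70]}
    - {"fingers": 0, "slide": [0, 0, 0], "angular": [0, 0, -70]}
    - {"fingers": 0, "slide": [0, 0, 0], "angular": [0, 0, -70]}

```text
clock: 4.92
tcp_pos: [0.5974, -0.1114, 0.2861]
orientation: [0.014, -0.474, 0.881, 0.005]
wrist_force: [0.4, -0.4, -0.9]
finger_gap: 0.0855
grip_force: 0.0
```

Run:
```python
from h import *
togo([.60,-.11,.26],pose(-74))
```

```text
t 4.9167 pos [ 0.5974 -0.1114  0.2861] J [-0.3297  0.3603  0.2186  1.417   0.0277 -1.3168]
slide [-1.8 -1.3 26.2] ang [ -1.    1.5 -49.4]
```

>>> jog_arm:
  moves:
    - {"fingers": 0, "slide": [-2, -1, 26], "angular": [-1, 1.5, -49.4]}
    - {"fingers": 0, "slide": [-2, -1, 26], "angular": [-1, 1.5, -49.4]}
    - {"fingers": 0, "slide": [-2, -1, 26], "angular": [-1, 1.5, -49.4]}
    - {"fingers": 0, "slide": [-2, -1, 26], "angular": [-1, 1.5, -49.4]}
    - {"fingers": 0, "slide": [-2, -1, 26], "angular": [-1, 1.5, -49.4]}
    - {"fingers": 0, "slide": [-2, -1, 26], "angular": [-1, 1.5, -49.4]}
    - {"fingers": 0, "slide": [-2, -1, 26], "angular": [-1, 1.5, -49.4]}
    - {"fingers": 0, "slide": [-2, -1, 26], "angular": [-1, 1.5, -49.4]}
    - {"fingers": 0, "slide": [-2, -1, 26], "angular": [-1, 1.5, -49.4]}

```text
clock: 5.67
tcp_pos: [0.5998, -0.1096, 0.2601]
orientation: [0.0, 0.796, -0.606, -0.0]
wrist_force: [0.7, 0.1, -0.3]
finger_gap: 0.0854
grip_force: 0.0
```

Run:
```python
from h import *
s=get_state();p=read_camera("wrist");save(p,"w1.png");np.save("w1.npy",[p,s],allow_pickle=True)
togo([.60,-.11,.26],pose(-74))
for t,z in(("shaft",.074),("shaft_grip",.074),("cap_grip",.198),("stand",0)):
    for a in tip_of(t,p)[:2]: print(t,np.round(a["point"],1),round(a["p"],2),atz(p,a["point"],z,s))
```

```text
t 5.7167 pos [ 0.5998 -0.1096  0.2601] J [-0.3123  0.3796  0.1841  1.3757 -0.0001 -2.1529]
slide [ 0.4 -0.1  0.1] ang [ 0.   0.  -0.5]
shaft [326.5 257.8] 0.65 [ 0.5588 -0.0128  0.074 ]
shaft_grip [325.7 192.6] 0.68 [ 0.5841 -0.0961  0.074 ]
cap_grip [333.7 327.1] 0.87 [ 0.5588 -0.0179  0.198 ]
stand [486.  206.2] 0.91 [ 0.3386 -0.1181  0.    ]
stand [323.3 227. ] 0.87 [ 0.5634 -0.0212  0.    ]
```

View pics/w1.png

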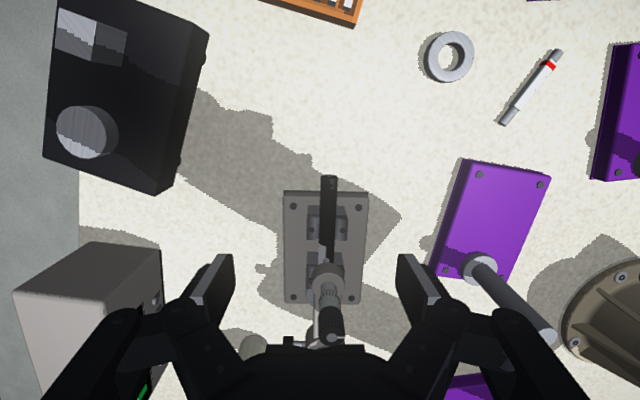

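The free end of the shaft is at (328,178), the V-rests are at (326,220) and (330,265), and the cap is at (330,325). The purple stand at right is a look-alike. I'll zoom in on the flat and the axis.

Run:
```python
from h import *
p,s=np.load("w1.npy",allow_pickle=True)
save(p,"w1c.png",(270,170,390,290),5)
for n,q,z in(("BLout",(284,191),.025),("BRout",(368,193),.025),("end",(328,177),.084)): print(n,atz(p,q,z,s))
```

```text
BLout [ 0.6331 -0.0689  0.025 ]
BRout [ 0.5226 -0.0966  0.025 ]
end [ 0.588  -0.1173  0.084 ]
```

View pics/w1c.png

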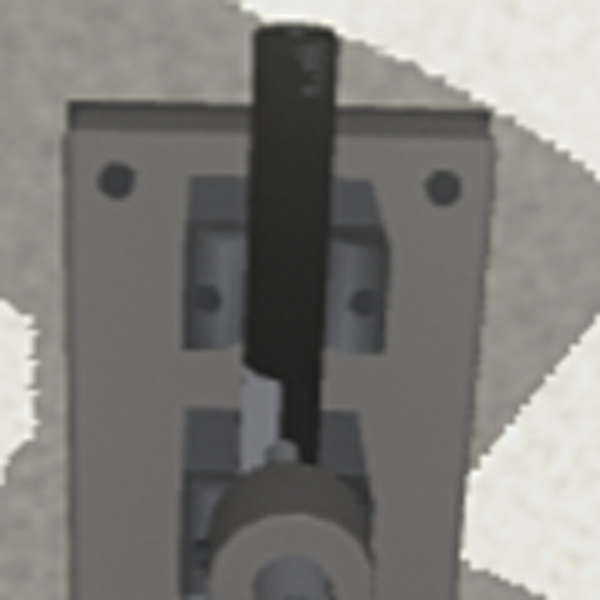

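Clear view: the front edge of the plate is at crop row ~128, and the shaft edges are at columns 252/337 (row 100). The flat is on the left, its upper edge near column 281 (row 420). Now I'll compute the stand frame and tilt.

Run:
```python
from h import *
from scipy.optimize import least_squares
p,s=np.load("w1.npy",allow_pickle=True)
c=lambda x,y:np.array([270+x/5-.4,170+y/5-.4])
obs=[((-60,-62,25),c(68,130)),((60,-62,25),c(491,137))]  # placeholders: left image=+x
obs=[((60,-62,25),c(68,130)),((-60,-62,25),c(491,137)),((10,-105,74),c(253,38)),((-10,-105,74),c(338,38)),
     ((10,-50,74),c(248,250)),((-10,-50,74),c(331,250))]
X=np.array([o[0] for o in obs])/1000.;P=np.array([o[1] for o in obs])
def fr(v): return np.array([[np.cos(v[2]),-np.sin(v[2]),0],[np.sin(v[2]),np.cos(v[2]),0],[0,0,1]]),np.array([v[0],v[1],v[3]])
def W(v,X): M,t=fr(v);return X@M.T+t
f=lambda v:np.r_[(proj(p,W(v,X),s)-P).ravel(),v[3]/.002]
r=least_squares(f,[.56,-.016,.25,0]);v=r.x;print(v,np.round(r.fun,1));np.save("v.npy",v)
print("cap",W(v,np.array([[0,0,.198]])),proj(p,W(v,np.array([[0,0,.198]])),s),"grip",W(v,np.array([[0,-.085,.074]])))
for row in(390,430):
  for th in(30,35,40,45,50,55):
    a=np.radians(th-36.87);b=np.radians(th+36.87);out=[]
    for an in(a,b):
        Y=np.linspace(-.025,0,50);Q=np.c_[.01*np.sin(an)+0*Y,Y,.074+.01*np.cos(an)+0*Y]
        q=proj(p,W(v,Q),s);out.append((np.interp(row,((q[:,1]+.4-170)*5)[np.argsort(q[:,1])],((q[:,0]+.4-270)*5)[np.argsort(q[:,1])])))
    print(row,th,np.round(out,1))
for th in(30,40,50):
    a=np.radians(th-36.87);q=proj(p,W(v,np.array([[.01*np.sin(a),-.02,.074+.01*np.cos(a)]])),s)[0];print(th,(q+.4-[270,170])*5)
```

```text
[ 0.5599 -0.0142  0.2536 -0.0021] [-1.   1.4  1.8  1.4 -0.2 -1.4  0.1 -1.1 -0.2  0.  -0.4  0.3 -1. ]
cap [[ 0.5599 -0.0142  0.1959]] [[331.156  328.3259]] grip [[ 0.5812 -0.0965  0.0719]]
390 30 [290.3 247.3]
390 35 [286.7 246. ]
390 40 [283.2 244.9]
390 45 [279.6 244.2]
390 50 [276.1 243.8]
390 55 [272.6 243.7]
430 30 [288.8 246.3]
430 35 [285.3 245. ]
430 40 [281.8 244. ]
430 45 [278.3 243.3]
430 50 [274.8 242.8]
430 55 [271.4 242.7]
30 [290.6282 379.8701]
40 [283.5192 379.8764]
50 [276.4339 379.2925]
```

Run:
```python
from h import *
togo([.582,-.0994,.065],pose(-75.5))
```

```text
t 5.9167 pos [ 0.5998 -0.1097  0.2601] J [-0.3125  0.3795  0.1841  1.3756 -0.0001 -2.1547]
slide [-14.7  14.3 195.2] ang [0.  0.  1.1]
```

>>> jog_arm:
  moves:
    - {"fingers": 0.2, "slide": [-15, 14, 40], "angular": [0, 0, 1]}
    - {"fingers": 0.2, "slide": [-15, 14, 80], "angular": [0, 0, 1]}
    - {"fingers": 0.2, "slide": [-15, 14, 115], "angular": [0, 0, 1]}
    - {"fingers": 0.2, "slide": [-15, 14, 145], "angular": [0, 0, 1]}
    - {"fingers": 0.2, "slide": [-15, 14, 170], "angular": [0, 0, 1]}
    - {"fingers": 0.2, "slide": [-15, 14, 187], "angular": [0, 0, 1]}
    - {"fingers": 0.2, "slide": [-15, 14, 195], "angular": [0, 0, 1]}
    - {"fingers": 0.2, "slide": [-15, 14, 195], "angular": [0, 0, 1]}

```text
clock: 6.58
tcp_pos: [0.5808, -0.0986, 0.0631]
orientation: [0.001, 0.791, -0.612, -0.002]
wrist_force: [0.1, -0.2, -0.3]
finger_gap: 0.0682
grip_force: 0.0
```

Run:
```python
from h import *
s=get_state();p=read_camera("wrist");save(p,"w2.png",(160,100,480,400),2);np.save("w2.npy",[p,s],allow_pickle=True)
togo([.582,-.0994,.065],pose(-75.5))
```

```text
t 6.6333 pos [ 0.5818 -0.0989  0.0647] J [-0.3043  0.4525 -0.2018  0.9182 -0.0002 -2.13  ]
slide [ 0.5 -0.1 -0.3] ang [0.1 0.  0.1]
```

View pics/w2.png

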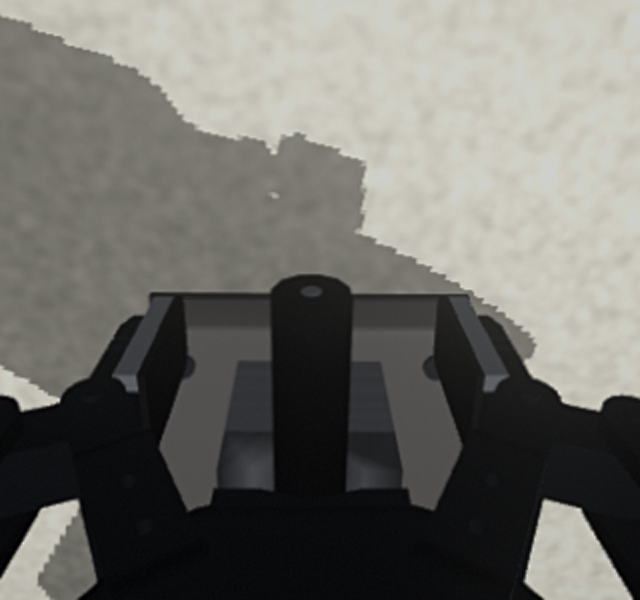

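The shaft lies centred between the fingers (crop columns 272–352, pads at about 160 and 470). Closing.

>>> jog_arm:
  moves:
    - {"fingers": 1, "slide": [0, 0, 0], "angular": [0, 0, 0]}
    - {"fingers": 1, "slide": [0, 0, 0], "angular": [0, 0, 0]}
    - {"fingers": 1, "slide": [0, 0, 0], "angular": [0, 0, 0]}
    - {"fingers": 1, "slide": [0, 0, 0], "angular": [0, 0, 0]}
    - {"fingers": 1, "slide": [0, 0, 0], "angular": [0, 0, 0]}
    - {"fingers": 1, "slide": [0, 0, 0], "angular": [0, 0, 0]}
    - {"fingers": 1, "slide": [0, 0, 0], "angular": [0, 0, 0]}
    - {"fingers": 1, "slide": [0, 0, 0], "angular": [0, 0, 0]}
  squeeze: 30

```text
clock: 7.3
tcp_pos: [0.582, -0.0995, 0.0657]
orientation: [0.001, 0.791, -0.611, 0.0]
wrist_force: [-4.3, -4.8, 5.1]
finger_gap: 0.0189
grip_force: 29.5
```

>>> jog_arm:
  moves:
    - {"fingers": 1, "slide": [0, -0.7, 0], "angular": [5, 0, 0]}
    - {"fingers": 1, "slide": [0, -1.4, -0.1], "angular": [10, 0, 0]}
    - {"fingers": 1, "slide": [0, -2.1, -0.3], "angular": [15, 0, 0]}
    - {"fingers": 1, "slide": [0, -2.7, -0.5], "angular": [20, 0, 0]}
    - {"fingers": 1, "slide": [0, -3.4, -0.7], "angular": [25, 0, 0]}
    - {"fingers": 1, "slide": [0, -4.0, -1.1], "angular": [30, 0, 0]}
    - {"fingers": 1, "slide": [0, -4.6, -1.4], "angular": [35, 0, 0]}
    - {"fingers": 1, "slide": [0, -5.1, -1.9], "angular": [40, 0, 0]}
    - {"fingers": 1, "slide": [0, -5.1, -1.9], "angular": [40, 0, 0]}

```text
clock: 8.05
tcp_pos: [0.5856, -0.0965, 0.0666]
orientation: [-0.273, 0.743, -0.574, 0.21]
wrist_force: [-1.2, 5.7, 5.5]
finger_gap: 0.0187
grip_force: 30.8
```

Run:
```python
from h import *
s=get_state();print(s["wrist_force"],s["ft_torque"],s["tcp_pos"],R.from_matrix(pose(-75.5).T@Rt(s["orientation"])).as_rotvec(degrees=True),s["joint_pos"])
p=read_camera("scene");save(p,"s3.png",(285,215,365,275),8)
```

```text
[-1.1829  5.6789  5.4953] [0.8358 0.106  0.6294] [ 0.5856 -0.0965  0.0666] [40.2754 -0.1859 -0.0853] [-0.5296  0.205  -0.8671 -0.0399  0.4761 -2.2213]
```

View pics/s3.png

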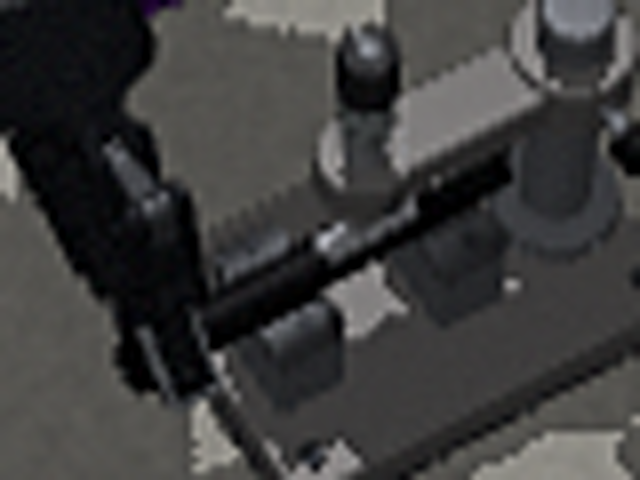

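The grip held, and the flat now shows as a bright strip on the top (crop (330,240)–(415,210)). Releasing, then backing off along the fingers.

>>> jog_arm:
  moves:
    - {"fingers": 0.5, "slide": [0, 0, 0], "angular": [0, 0, 0]}
    - {"fingers": 0.4, "slide": [0, 0, 0], "angular": [0, 0, 0]}
    - {"fingers": 0.3, "slide": [0, 0, 0], "angular": [0, 0, 0]}
    - {"fingers": 0.2, "slide": [0, 0, 0], "angular": [0, 0, 0]}
    - {"fingers": 0.2, "slide": [0, 0, -20], "angular": [0, 0, 0]}
    - {"fingers": 0.2, "slide": [0, 0, -50], "angular": [0, 0, 0]}
    - {"fingers": 0.2, "slide": [0, 0, -80], "angular": [0, 0, 0]}
    - {"fingers": 0.2, "slide": [0, 0, -110], "angular": [0, 0, 0]}
    - {"fingers": 0.2, "slide": [0, 0, -130], "angular": [0, 0, 0]}

```text
clock: 8.85
tcp_pos: [0.5059, -0.1191, 0.1688]
orientation: [-0.27, 0.744, -0.574, 0.21]
wrist_force: [1.4, -0.1, 0.3]
finger_gap: 0.0684
grip_force: 0.0
```

Run:
```python
from h import *
togo([.587,-.12,.21],pose(-75.5))
```

```text
t 8.85 pos [ 0.5059 -0.1191  0.1688] J [-0.6913 -0.0894 -0.8242  0.3791  0.5485 -2.3877]
slide [ 21.5 -86.4  18.8] ang [-40.   -0.    0.2]
```

>>> jog_arm:
  moves:
    - {"fingers": 0.2, "slide": [10, -20, -10], "angular": [-7, 0, 0]}
    - {"fingers": 0.2, "slide": [15, -45, 0], "angular": [-14, 0, 0]}
    - {"fingers": 0.2, "slide": [21, -65, 10], "angular": [-21, 0, 0]}
    - {"fingers": 0.2, "slide": [21, -86, 19], "angular": [-28, 0, 0]}
    - {"fingers": 0.2, "slide": [21, -86, 19], "angular": [-35, 0, 0]}
    - {"fingers": 0.2, "slide": [21, -86, 19], "angular": [-40, 0, 0]}
    - {"fingers": 0.2, "slide": [21, -86, 19], "angular": [-40, 0, 0]}
    - {"fingers": 0.2, "slide": [21, -86, 19], "angular": [-40, 0, 0]}

```text
clock: 9.52
tcp_pos: [0.5885, -0.1187, 0.2059]
orientation: [-0.0, 0.792, -0.611, -0.001]
wrist_force: [-0.4, 0.1, -0.3]
finger_gap: 0.0684
grip_force: 0.0
```

Run:
```python
from h import *
s=get_state();p=read_camera("wrist");np.save("w3.npy",[p,s],allow_pickle=True)
togo([.587,-.12,.21],pose(-75.5))
v=np.load("v.npy");M=np.array([[np.cos(v[2]),-np.sin(v[2]),0],[np.sin(v[2]),np.cos(v[2]),0],[0,0,1]])
W=lambda X:np.array(X)@M.T+[v[0],v[1],v[3]]
q=proj(p,W([[0,-.02,.082],[0,-.105,.084]]),s);print(q)
x,y=q[0].astype(int);save(p,"w3.png",(x-40,y-45,x+40,y+30),8)
g=cv2.cvtColor(p["color"],cv2.COLOR_RGB2GRAY)
for r in range(y-14,y+14,2): print(r,g[r,x-16:x+17].tolist())
print("x0",x-16)
```

```text
t 9.5667 pos [ 0.5875 -0.119   0.2063] J [-0.3341  0.3726  0.0427  1.2412  0.0007 -2.1611]
slide [ 0.9  0.7 -3.7] ang [-0.   0.   0.2]
[[316.9733 273.7663]
 [317.6186 198.1661]]
259 [61, 78, 90, 91, 87, 82, 80, 65, 39, 28, 29, 31, 30, 29, 30, 31, 30, 30, 30, 31, 31, 30, 30, 31, 28, 28, 43, 71, 81, 85, 88, 94, 86]
261 [80, 86, 90, 88, 85, 81, 79, 64, 39, 27, 29, 29, 30, 30, 31, 31, 30, 31, 30, 31, 30, 31, 30, 30, 29, 28, 45, 70, 82, 85, 91, 95, 92]
263 [78, 83, 88, 88, 84, 81, 77, 62, 37, 28, 28, 28, 29, 30, 30, 30, 30, 31, 29, 30, 31, 30, 30, 29, 28, 27, 46, 73, 83, 87, 91, 95, 93]
265 [78, 82, 88, 86, 84, 80, 78, 62, 38, 26, 29, 29, 31, 29, 30, 29, 29, 30, 31, 30, 30, 30, 29, 30, 28, 27, 53, 76, 84, 86, 94, 96, 92]
267 [75, 81, 85, 87, 90, 100, 105, 84, 46, 27, 29, 28, 30, 29, 28, 30, 30, 31, 30, 29, 31, 29, 30, 29, 27, 29, 67, 98, 102, 96, 95, 97, 93]
269 [104, 104, 104, 104, 104, 105, 106, 84, 45, 26, 28, 29, 30, 29, 28, 30, 28, 30, 29, 29, 29, 29, 28, 28, 25, 29, 73, 100, 105, 104, 103, 103, 103]
271 [104, 104, 103, 104, 103, 104, 106, 83, 46, 26, 27, 29, 29, 29, 29, 29, 29, 29, 
[... 409 characters left out ...]
, 87, 135, 146, 144, 126, 102, 87, 87, 98, 109, 120, 104, 57, 28, 26, 29, 55, 69, 69, 68, 67, 68, 68]
279 [69, 68, 68, 68, 69, 70, 69, 56, 31, 27, 86, 131, 142, 140, 141, 140, 141, 141, 141, 143, 144, 114, 57, 26, 24, 29, 58, 70, 68, 68, 68, 69, 68]
281 [68, 68, 68, 68, 68, 68, 69, 55, 31, 28, 93, 134, 141, 140, 139, 138, 139, 138, 138, 141, 142, 109, 53, 26, 25, 28, 57, 68, 68, 67, 65, 68, 67]
283 [69, 68, 69, 70, 69, 69, 70, 56, 30, 27, 93, 135, 140, 139, 138, 138, 138, 138, 138, 141, 142, 108, 50, 25, 24, 32, 59, 71, 69, 69, 70, 69, 69]
285 [69, 69, 68, 69, 68, 68, 69, 55, 28, 28, 98, 137, 141, 138, 138, 138, 139, 138, 139, 140, 141, 106, 49, 24, 23, 32, 59, 69, 68, 68, 68, 68, 68]
x0 300
```

View pics/w3.png

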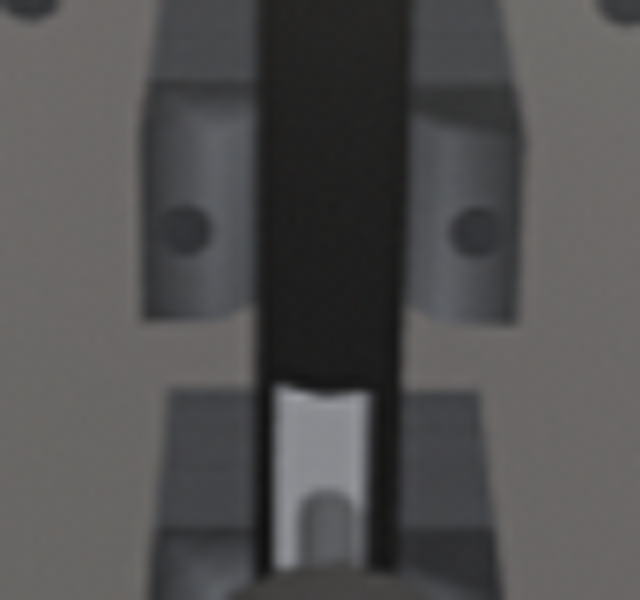

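The flat is nearly square up: shaft edges at columns 307.3/325.6 and flat edges at 309.9/321.5 (row 281). A fit will give the remainder.

Run:
```python
from h import *
from scipy.optimize import least_squares
p,s=np.load("w3.npy",allow_pickle=True);v0=np.load("v.npy")
g=cv2.cvtColor(p["color"],cv2.COLOR_RGB2GRAY).astype(float)
def cross(r,a,b):
    L=g[r,a:b+1];t=(L.max()+L.min())/2;i=np.argmax((L[:-1]-t)*(L[1:]-t)<=0);return a+i+(t-L[i])/(L[i+1]-L[i])
S=[(r,cross(r,305,309),cross(r,325,328)) for r in list(range(240,266,3))+[279,281,283,285] for _ in[0] ]
F=[(r,cross(r,309,312),cross(r,320,323)) for r in(279,281,283,285)]
print(S[0],S[-1],F[0],F[-1])
Y=np.linspace(-.1,.02,200)
def col(v,x,z,r):
    M=np.array([[np.cos(v[2]),-np.sin(v[2]),0],[np.sin(v[2]),np.cos(v[2]),0],[0,0,1]])
    q=proj(p,np.c_[x+0*Y,Y,z+0*Y]@M.T+[v[0],v[1],0],s);return np.interp(r,q[:,1],q[:,0])
mid=lambda A:np.array([(a+b)/2 for _,a,b in A]);rs=np.array([a[0] for a in S]);rf=np.array([a[0] for a in F])
for z0 in(.072,.074):
  def f(u):
    v=[v0[0]+u[0]*np.cos(v0[2]),v0[1]+u[0]*np.sin(v0[2]),v0[2]+u[1]]
    c=mid(S)-col(v,0,z0,rs); t=u[2]
    e=np.r_[[ (col(v,.01*np.sin(t+k),z0+.01*np.cos(t+k),rf)-np.array(F)[:,j]) for k,j in((.6435,1),(-.6435,2))]].ravel()
    return np.r_[c,e]
  r=least_squares(f,[0,0,.05],x_scale=[.001,.01,.05]);print(z0,r.x,np.degrees(r.x[2]),np.round(r.fun,2))
  l=v0+0;u=r.x
np.save("v2.npy",[v0[0]+u[0]*np.cos(v0[2]),v0[1]+u[0]*np.sin(v0[2]),v0[2]+u[1]])
```

```text
(240, np.float64(307.5), np.float64(326.7083333333333)) (285, np.float64(307.24074074074076), np.float64(325.68518518518516)) (279, np.float64(309.97457627118644), np.float64(321.50877192982455)) (285, np.float64(309.8071428571429), np.float64(321.4122807017544))
0.072 [ 0.0004 -0.0076  0.1229] 7.041326705924588 [-0.06  0.   -0.03  0.   -0.01  0.03  0.05  0.08 -0.   -0.01 -0.    0.06
  0.05  0.15  0.24  0.24  0.27 -0.18 -0.16 -0.19 -0.22]
0.074 [ 0.0004 -0.0075  0.1234] 7.070733511832193 [-0.06  0.   -0.03  0.   -0.01  0.03  0.05  0.08 -0.01 -0.02 -0.01  0.05
  0.04  0.1   0.19  0.19  0.22 -0.14 -0.12 -0.15 -0.18]
```

About 7° remain. Gripping again to roll +7°.

Run:
```python
from h import *
togo([.582,-.0994,.0655],pose(-75.5))
print(np.load("v2.npy"))
```

```text
t 9.5667 pos [ 0.5875 -0.119   0.2063] J [-0.3341  0.3726  0.0427  1.2412  0.0007 -2.1611]
slide [-20.2   0.3 140.9] ang [-0.   0.   0.2]
[ 0.5603 -0.0141  0.2461]
```

>>> jog_arm:
  moves:
    - {"fingers": 0.2, "slide": [-20, 0, 40], "angular": [0, 0, 0]}
    - {"fingers": 0.2, "slide": [-20, 0, 80], "angular": [0, 0, 0]}
    - {"fingers": 0.2, "slide": [-20, 0, 115], "angular": [0, 0, 0]}
    - {"fingers": 0.2, "slide": [-20, 0, 135], "angular": [0, 0, 0]}
    - {"fingers": 0.2, "slide": [-20, 0, 141], "angular": [0, 0, 0]}
    - {"fingers": 0.2, "slide": [-20, 0, 141], "angular": [0, 0, 0]}

```text
clock: 10.07
tcp_pos: [0.5797, -0.1001, 0.0654]
orientation: [0.0, 0.791, -0.612, -0.001]
wrist_force: [0.3, 0.3, 0.8]
finger_gap: 0.0681
grip_force: 0.0
```

>>> jog_arm:
  moves:
    - {"fingers": 1, "slide": [0, 0, 0], "angular": [0, 0, 0]}
    - {"fingers": 1, "slide": [0, 0, 0], "angular": [0, 0, 0]}
    - {"fingers": 1, "slide": [0, 0, 0], "angular": [0, 0, 0]}
    - {"fingers": 1, "slide": [0, 0, 0], "angular": [0, 0, 0]}
    - {"fingers": 1, "slide": [0, 0, 0], "angular": [0, 0, 0]}
    - {"fingers": 1, "slide": [0, 0, 0], "angular": [0, 0, 0]}
    - {"fingers": 1, "slide": [0, -0.5, 0], "angular": [3.5, 0, 0]}
    - {"fingers": 1, "slide": [0, -1, 0], "angular": [7, 0, 0]}
    - {"fingers": 1, "slide": [0, -1, 0], "angular": [7, 0, 0]}

```text
clock: 10.82
tcp_pos: [0.5823, -0.1, 0.067]
orientation: [-0.049, 0.79, -0.61, 0.038]
wrist_force: [-2.3, -0.4, 5.5]
finger_gap: 0.0189
grip_force: 29.6
```

>>> jog_arm:
  moves:
    - {"fingers": 0.5, "slide": [0, 0, 0], "angular": [0, 0, 0]}
    - {"fingers": 0.4, "slide": [0, 0, 0], "angular": [0, 0, 0]}
    - {"fingers": 0.3, "slide": [0, 0, 0], "angular": [0, 0, 0]}
    - {"fingers": 0.2, "slide": [0, 0, 0], "angular": [0, 0, 0]}
    - {"fingers": 0.2, "slide": [5, 0, -30], "angular": [-3, 0, 0]}
    - {"fingers": 0.2, "slide": [12, 0, -70], "angular": [-7, 0, 0]}
    - {"fingers": 0.2, "slide": [20, -15, -110], "angular": [-7, 0, 0]}
    - {"fingers": 0.2, "slide": [20, -15, -140], "angular": [-7, 0, 0]}
    - {"fingers": 0.2, "slide": [20, -15, -140], "angular": [-7, 0, 0]}
    - {"fingers": 0.2, "slide": [20, -15, -140], "angular": [-7, 0, 0]}

```text
clock: 11.65
tcp_pos: [0.588, -0.1201, 0.2094]
orientation: [-0.001, 0.791, -0.611, 0.002]
wrist_force: [0.3, -0.4, -1.5]
finger_gap: 0.0682
grip_force: 0.0
```

Run:
```python
from h import *
togo([.587,-.12,.206],pose(-75.5))
s=get_state();p=read_camera("wrist");np.save("w4.npy",[p,s],allow_pickle=True)
g=cv2.cvtColor(p["color"],cv2.COLOR_RGB2GRAY)
print(g.shape)
for r in range(240,300,5): print(r,g[r,300:334].tolist())
```

```text
t 11.65 pos [ 0.588  -0.1201  0.2094] J [-0.3352  0.3688  0.0445  1.2419 -0.     -2.1616]
slide [-0.3  0.9  3.3] ang [-0.2 -0.1  0.1]
(400, 640)
240 [64, 66, 66, 67, 66, 67, 66, 61, 43, 33, 34, 34, 34, 34, 34, 35, 34, 35, 35, 35, 35, 35, 36, 35, 36, 34, 36, 47, 53, 54, 54, 52, 52, 53]
245 [82, 90, 96, 99, 95, 92, 89, 76, 48, 31, 31, 33, 33, 33, 34, 33, 34, 35, 33, 33, 34, 34, 34, 33, 33, 32, 39, 61, 76, 80, 83, 87, 86, 83]
250 [83, 90, 95, 95, 92, 89, 86, 73, 47, 31, 29, 32, 32, 33, 31, 32, 33, 32, 33, 32, 33, 33, 33, 32, 32, 30, 39, 65, 77, 80, 85, 90, 88, 84]
255 [51, 52, 72, 91, 91, 87, 84, 72, 45, 30, 30, 30, 32, 32, 32, 32, 32, 31, 32, 33, 32, 32, 31, 31, 30, 31, 45, 69, 80, 83, 88, 90, 71, 56]
260 [79, 84, 90, 91, 87, 83, 80, 68, 45, 28, 29, 30, 31, 30, 31, 31, 30, 31, 31, 31, 30, 31, 30, 31, 29, 29, 48, 73, 83, 85, 91, 94, 92, 88]
265 [76, 82, 87, 87, 84, 81, 80, 67, 42, 29, 29, 31, 30, 30, 30, 30, 31, 30, 31, 30, 30, 30, 29, 30, 28, 29, 57, 78, 84, 88, 94, 97, 92, 87]
270 [104, 104, 104, 104, 104, 105, 105, 89, 51, 28, 28, 29, 30, 29, 29, 29, 30, 30, 30, 31, 30, 30, 29, 29, 27, 30, 73, 100, 105, 103, 104, 102, 104, 104]
275 [104, 104, 104, 106, 104, 105, 106, 88, 52, 28, 25, 27, 25, 24, 25, 26, 26, 26, 26, 25, 26, 26, 26, 26, 26, 35, 78, 102, 105, 104, 104, 104, 104, 104]
280 [69, 69, 70, 69, 69, 70, 70, 59, 37, 24, 50, 113, 141, 142, 141, 140, 141, 141, 140, 141, 143, 134, 85, 35, 24, 29, 57, 69, 70, 69, 69, 69, 70, 69]
285 [69, 68, 69, 68, 68, 68, 70, 60, 35, 23, 55, 115, 140, 141, 140, 140, 140, 140, 140, 142, 143, 131, 77, 27, 23, 35, 60, 69, 68, 68, 68, 68, 68, 68]
290 [69, 69, 69, 68, 69, 69, 70, 60, 36, 22, 55, 122, 144, 120, 90, 82, 87, 91, 90, 95, 122, 126, 78, 28, 23, 36, 62, 71, 70, 69, 70, 69, 69, 70]
295 [60, 58, 58, 59, 60, 60, 60, 51, 32, 22, 55, 122, 137, 101, 79, 86, 92, 94, 93, 90, 97, 101, 62, 26, 25, 33, 45, 47, 48, 48, 46, 47, 47, 47]
```

```bash
cat > fit.py <<'E'
from h import *
from scipy.optimize import least_squares
import sys
p,s=np.load(sys.argv[1],allow_pickle=True);v0=np.load("v2.npy")
g=cv2.cvtColor(p["color"],cv2.COLOR_RGB2GRAY).astype(float)
def cross(r,a,b):
    L=g[r,a:b+1];t=(L.max()+L.min())/2;i=np.argmax((L[:-1]-t)*(L[1:]-t)<=0);return a+i+(t-L[i])/(L[i+1]-L[i])
S=[(r,cross(r,306,309),cross(r,325,328)) for r in list(range(245,272,3))+[280,282,284,286,288]]
F=[(r,cross(r,309,312),cross(r,320,323)) for r in(280,282,284,286,288)]
Y=np.linspace(-.1,.02,200)
def col(v,x,z,r):
    M=np.array([[np.cos(v[2]),-np.sin(v[2]),0],[np.sin(v[2]),np.cos(v[2]),0],[0,0,1]])
    q=proj(p,np.c_[x+0*Y,Y,z+0*Y]@M.T+[v[0],v[1],0],s);return np.interp(r,q[:,1],q[:,0])
mid=lambda A:np.array([(a+b)/2 for _,a,b in A]);rs=np.array([a[0] for a in S]);rf=np.array([a[0] for a in F])
z0=.073
def f(u):
    v=[v0[0]+u[0]*np.cos(v0[2]),v0[1]+u[0]*np.sin(v0[2]),v0[2]+u[1]]
    c=mid(S)-col(v,0,z0,rs); t=u[2]
    e=np.r_[[ (col(v,.01*np.sin(t+k),z0+.01*np.cos(t+k),rf)-np.array(F)[:,j]) for k,j in((.6435,1),(-.6435,2))]].ravel()
    return np.r_[c,e]
r=least_squares(f,[0,0,.05],x_scale=[.001,.01,.05]);print(r.x,np.degrees(r.x[2]),np.round(r.fun,2))
E
python3 fit.py w4.npy
```

```text
[-0.0003  0.0016  0.069 ] 3.9551567667378773 [ 0.02 -0.01  0.03  0.07 -0.02  0.05  0.   -0.12 -0.07 -0.02  0.01  0.05
  0.02  0.07  0.13  0.16  0.17  0.15  0.15 -0.12 -0.09 -0.14 -0.18 -0.18]
```

About 4° remain: within tolerance, but I'll roll once more for margin.

>>> jog_arm:
  moves:
    - {"fingers": 0.2, "slide": [-20, 0, 40], "angular": [0, 0, 0]}
    - {"fingers": 0.2, "slide": [-20, 0, 80], "angular": [0, 0, 0]}
    - {"fingers": 0.2, "slide": [-20, 0, 115], "angular": [0, 0, 0]}
    - {"fingers": 0.2, "slide": [-20, 0, 135], "angular": [0, 0, 0]}
    - {"fingers": 0.2, "slide": [-20, 0, 142], "angular": [0, 0, 0]}
    - {"fingers": 0.2, "slide": [-20, 0, 142], "angular": [0, 0, 0]}
    - {"fingers": 0.2, "slide": [-20, 0, 142], "angular": [0, 0, 0]}

```text
clock: 12.28
tcp_pos: [0.5807, -0.1002, 0.0648]
orientation: [0.0, 0.791, -0.611, -0.001]
wrist_force: [0.2, -0.3, 0.4]
finger_gap: 0.0683
grip_force: 0.0
```

>>> jog_arm:
  moves:
    - {"fingers": 1, "slide": [0, 0, 0], "angular": [0, 0, 0]}
    - {"fingers": 1, "slide": [0, 0, 0], "angular": [0, 0, 0]}
    - {"fingers": 1, "slide": [0, 0, 0], "angular": [0, 0, 0]}
    - {"fingers": 1, "slide": [0, 0, 0], "angular": [0, 0, 0]}
    - {"fingers": 1, "slide": [0, 0, 0], "angular": [0, 0, 0]}
    - {"fingers": 1, "slide": [0, 0, 0], "angular": [0, 0, 0]}
    - {"fingers": 1, "slide": [0, -0.4, 0], "angular": [3, 0, 0]}
    - {"fingers": 1, "slide": [0, -0.8, 0], "angular": [6, 0, 0]}
    - {"fingers": 1, "slide": [0, -0.8, 0], "angular": [6, 0, 0]}
    - {"fingers": 1, "slide": [0, -0.8, 0], "angular": [6, 0, 0]}

```text
clock: 13.12
tcp_pos: [0.582, -0.1004, 0.0661]
orientation: [-0.042, 0.79, -0.611, 0.033]
wrist_force: [0.3, -0.9, 3.3]
finger_gap: 0.0192
grip_force: 29.8
```

>>> jog_arm:
  moves:
    - {"fingers": 0.5, "slide": [0, 0, 0], "angular": [0, 0, 0]}
    - {"fingers": 0.4, "slide": [0, 0, 0], "angular": [0, 0, 0]}
    - {"fingers": 0.3, "slide": [0, 0, 0], "angular": [0, 0, 0]}
    - {"fingers": 0.2, "slide": [0, 0, 0], "angular": [0, 0, 0]}
    - {"fingers": 0.2, "slide": [5, 0, -30], "angular": [-3, 0, 0]}
    - {"fingers": 0.2, "slide": [12, 0, -70], "angular": [-6, 0, 0]}
    - {"fingers": 0.2, "slide": [20, -14, -110], "angular": [-6, 0, 0]}
    - {"fingers": 0.2, "slide": [20, -14, -140], "angular": [-6, 0, 0]}
    - {"fingers": 0.2, "slide": [20, -14, -140], "angular": [-6, 0, 0]}
    - {"fingers": 0.2, "slide": [20, -14, -140], "angular": [-6, 0, 0]}

```text
clock: 13.95
tcp_pos: [0.5877, -0.1202, 0.2079]
orientation: [-0.0, 0.791, -0.611, 0.002]
wrist_force: [-0.7, -0.3, -0.1]
finger_gap: 0.0681
grip_force: 0.0
```

```bash
python3 - <<'E'
from h import *
s=get_state();p=read_camera("wrist");np.save("w5.npy",[p,s],allow_pickle=True)
g=cv2.cvtColor(p["color"],cv2.COLOR_RGB2GRAY)
for r in (275,280,285): print(r,g[r,300:334].tolist())
for a in tip_of("cap_grip",p)[:2]: print("cap",a["point"],a["p"],atz(p,a["point"],.198,s))
togo([.5603,-.0141,.26],pose(-75.5))
E
python3 fit.py w5.npy
```

```text
275 [105, 105, 104, 104, 105, 106, 107, 79, 39, 26, 27, 28, 28, 27, 28, 28, 29, 29, 29, 28, 28, 27, 28, 27, 26, 47, 90, 107, 105, 105, 104, 105, 104, 104]
280 [70, 70, 70, 70, 69, 70, 72, 56, 31, 24, 32, 96, 136, 143, 143, 143, 143, 143, 142, 142, 143, 144, 105, 46, 23, 36, 61, 70, 71, 69, 69, 69, 69, 68]
285 [69, 69, 69, 69, 68, 70, 70, 54, 32, 23, 31, 95, 135, 143, 139, 139, 139, 140, 140, 139, 142, 143, 103, 44, 23, 43, 64, 70, 69, 70, 68, 68, 69, 68]
t 14.05 pos [ 0.5856 -0.1194  0.2047] J [-0.3352  0.3714  0.0368  1.2383 -0.0003 -2.1616]
slide [-108.3   -2.   -55.2] ang [0.1 0.1 0.1]
[-0.0005  0.0065  0.0104] 0.5947760687880586 [ 0.03  0.04  0.08 -0.01 -0.02 -0.04 -0.03 -0.05 -0.05 -0.    0.01  0.02
  0.01  0.04  0.11  0.11  0.12  0.13  0.14 -0.07 -0.1  -0.1  -0.15 -0.18]
```

The flat is up within about 1–2°. Step 1 is done and the shaft is released, so on to the cap: first go above it, turned back by 40° to leave winding range on the last joint.

>>> jog_arm:
  moves:
    - {"fingers": 0.2, "slide": [-15, -2, -40], "angular": [0, 0, -7]}
    - {"fingers": 0.2, "slide": [-45, -2, -66], "angular": [0, 0, -14]}
    - {"fingers": 0.2, "slide": [-80, -2, -66], "angular": [0, 0, -21]}
    - {"fingers": 0.2, "slide": [-108, -2, -66], "angular": [0, 0, -28]}
    - {"fingers": 0.2, "slide": [-108, -2, -66], "angular": [0, 0, -35]}
    - {"fingers": 0.2, "slide": [-108, -2, -66], "angular": [0, 0, -40]}
    - {"fingers": 0.2, "slide": [-108, -2, -66], "angular": [0, 0, -40]}
    - {"fingers": 0.2, "slide": [-108, -2, -66], "angular": [0, 0, -40]}

```text
clock: 14.72
tcp_pos: [0.56, -0.0143, 0.2701]
orientation: [0.0, 0.952, -0.305, -0.002]
wrist_force: [-0.0, 0.3, 0.0]
finger_gap: 0.0685
grip_force: 0.0
```

Run:
```python
from h import *
s=get_state();p=read_camera("wrist");np.save("w6.npy",[p,s],allow_pickle=True)
save(p,"w6.png",(220,180,420,330),4)
for a in tip_of("cap_grip",p)[:2]: print("cap",a["point"],a["p"],atz(p,a["point"],.198,s))
togo([.5603,-.0141,.194],pose(-35.5))
```

```text
cap [313.6, 161.6] 0.74 [ 0.5958 -0.038   0.198 ]
cap [319.1, 213.7] 0.63 [ 0.5602 -0.0178  0.198 ]
t 14.8167 pos [ 0.5604 -0.0148  0.2707] J [-0.1696  0.2811  0.0711  1.3632 -0.0002 -2.6913]
slide [-0.4 -0.6 76.7] ang [ 0.1  0.1 -0. ]
```

View pics/w6.png

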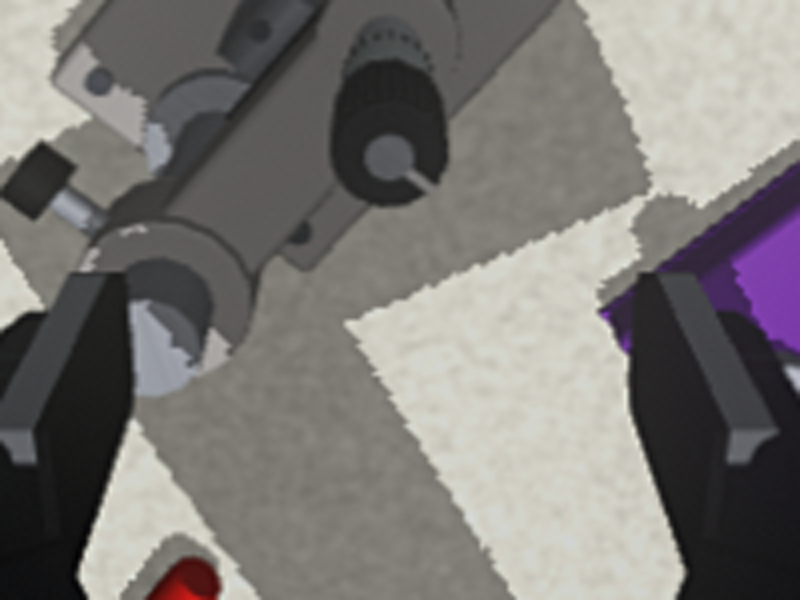

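The cap top disc is centred at about crop (389,152), full-picture pixel (317,218), with its white line at crop (422,178). The column top is at crop (165,330), and the fingers straddle the view.

Run:
```python
from h import *
p,s=np.load("w6.npy",allow_pickle=True)
for z in(.206,.208): 
    c=atz(p,(317.0,217.8),z,s);print(c)
togo([c[0],c[1],.194],pose(-35.5))
```

```text
[ 0.5611 -0.0164  0.206 ]
[ 0.5618 -0.0169  0.208 ]
t 14.8167 pos [ 0.5604 -0.0148  0.2707] J [-0.1696  0.2811  0.0711  1.3632 -0.0002 -2.6913]
slide [ 2.5  0.7 76.7] ang [ 0.1  0.1 -0. ]
```

>>> jog_arm:
  moves:
    - {"fingers": 0.2, "slide": [1, 0.5, 30], "angular": [0, 0, 0]}
    - {"fingers": 0.2, "slide": [1, 0.5, 55], "angular": [0, 0, 0]}
    - {"fingers": 0.2, "slide": [1, 0.5, 70], "angular": [0, 0, 0]}
    - {"fingers": 0.2, "slide": [1, 0.5, 77], "angular": [0, 0, 0]}
    - {"fingers": 0.2, "slide": [1, 0.5, 77], "angular": [0, 0, 0]}
    - {"fingers": 0.2, "slide": [1, 0.5, 77], "angular": [0, 0, 0]}

```text
clock: 15.32
tcp_pos: [0.5614, -0.016, 0.195]
orientation: [0.0, 0.953, -0.304, -0.0]
wrist_force: [-0.4, -0.1, 0.2]
finger_gap: 0.0683
grip_force: 0.0
```

>>> jog_arm:
  moves:
    - {"fingers": 1, "slide": [0, 0, 0], "angular": [0, 0, 0]}
    - {"fingers": 1, "slide": [0, 0, 0], "angular": [0, 0, 0]}
    - {"fingers": 1, "slide": [0, 0, 0], "angular": [0, 0, 0]}
    - {"fingers": 1, "slide": [0, 0, 0], "angular": [0, 0, 0]}
    - {"fingers": 1, "slide": [0, 0, 0], "angular": [0, 0, 0]}
    - {"fingers": 1, "slide": [0, 0, 0], "angular": [0, 0, 0]}
    - {"fingers": 1, "slide": [0, 0, 0], "angular": [0, 0, 0]}
    - {"fingers": 1, "slide": [0, 0, 0], "angular": [0, 0, 0]}
  squeeze: 30

```text
clock: 15.98
tcp_pos: [0.5616, -0.0162, 0.1958]
orientation: [0.001, 0.953, -0.304, 0.001]
wrist_force: [-2.0, -3.0, 6.0]
finger_gap: 0.0207
grip_force: 30.2
```

```bash
cat > st.py <<'E'
from h import *
T=[]
for i in range(3):
    s=get_state();T.append(s["ft_torque"])
    p=read_camera("wrist")
s=get_state();T.append(s["ft_torque"])
print("tz",np.round([t[2] for t in T],4),"T",np.mean(T,0),"F",s["wrist_force"],"gap",s["finger_gap"],"z",s["tcp_pos"],"J6",s["joint_pos"][5],"t",s["clock"])
np.save("wl.npy",[p,s],allow_pickle=True)
E
python3 st.py
```

```text
tz [ 0.0854  0.0576  0.0333 -0.0114] T [-0.6018  0.4621  0.0412] F [-2.22   -3.2226  5.3759] gap 0.020765766861364922 z [ 0.5616 -0.0163  0.1958] J6 -2.695047822339467 t 16.1333
```

```bash
cat > st.py <<'E'
from h import *
T=[];U=[]
for i in range(5):
    s=get_state();T.append(s["ft_torque"][2]);U.append(s["tau"][5])
    p=read_camera("wrist")
s=get_state()
print("tz",np.round(T,3),"tau6",np.round(U,4),"F",s["wrist_force"],"z",s["tcp_pos"],"J6",s["joint_pos"][5],"t",s["clock"])
np.save("wl%.1f.npy"%s["clock"],[p,s],allow_pickle=True)
E
python3 st.py
```

```text
tz [-0.011  0.074  0.036  0.025 -0.013] tau6 [0.0121 0.0122 0.0122 0.0122 0.0122] F [-2.9384 -3.511   5.0106] z [ 0.5616 -0.0163  0.1958] J6 -2.6950565955696333 t 16.3833
```

>>> jog_arm:
  moves:
    - {"fingers": 1, "slide": [0, 0, 0.2], "angular": [0, 0, 7]}
    - {"fingers": 1, "slide": [0, 0, 0.4], "angular": [0, 0, 14]}
    - {"fingers": 1, "slide": [0, 0, 0.6], "angular": [0, 0, 21]}
    - {"fingers": 1, "slide": [0, 0, 0.8], "angular": [0, 0, 28]}
    - {"fingers": 1, "slide": [0, 0, 1.0], "angular": [0, 0, 35]}
    - {"fingers": 1, "slide": [0, 0, 1.2], "angular": [0, 0, 42]}
    - {"fingers": 1, "slide": [0, 0, 1.35], "angular": [0, 0, 49]}
    - {"fingers": 1, "slide": [0, 0, 1.55], "angular": [0, 0, 56]}
    - {"fingers": 1, "slide": [0, 0, 1.75], "angular": [0, 0, 63]}
    - {"fingers": 1, "slide": [0, 0, 1.95], "angular": [0, 0, 70]}

```text
clock: 17.22
tcp_pos: [0.5606, -0.0166, 0.1938]
orientation: [-0.001, -0.604, 0.797, -0.001]
wrist_force: [-5.3, -3.6, 6.8]
finger_gap: 0.0206
grip_force: 30.5
```

```bash
python3 st.py
```

```text
tz [ 0.069 -0.045 -0.018 -0.083 -0.083] tau6 [-1.4848  0.201   0.7839  0.1604 -0.0179] F [-5.1464 -4.2499  7.5023] z [ 0.5607 -0.0166  0.1939] J6 -1.473153359829128 t 17.4667
```

```bash
python3 st.py
```

```text
tz [-0.083 -0.026 -0.083 -0.175 -0.103] tau6 [-0.0551 -0.0619 -0.0631 -0.0634 -0.0634] F [-4.4532 -4.5193  7.748 ] z [ 0.5606 -0.0166  0.1938] J6 -1.473196988134914 t 17.7167
```

>>> jog_arm:
  moves:
    - {"fingers": 1, "slide": [0, 0, 0.08], "angular": [0, 0, 3]}
    - {"fingers": 1, "slide": [0, 0, 0.16], "angular": [0, 0, 6]}
    - {"fingers": 1, "slide": [0, 0, 0.25], "angular": [0, 0, 9]}
    - {"fingers": 1, "slide": [0, 0, 0.34], "angular": [0, 0, 12]}
    - {"fingers": 1, "slide": [0, 0, 0.42], "angular": [0, 0, 15]}
    - {"fingers": 1, "slide": [0, 0, 0.5], "angular": [0, 0, 18]}
    - {"fingers": 1, "slide": [0, 0, 0.58], "angular": [0, 0, 21]}
    - {"fingers": 1, "slide": [0, 0, 0.67], "angular": [0, 0, 24]}
    - {"fingers": 1, "slide": [0, 0, 0.75], "angular": [0, 0, 27]}
    - {"fingers": 1, "slide": [0, 0, 0.83], "angular": [0, 0, 30]}

```text
clock: 18.55
tcp_pos: [0.5603, -0.0164, 0.193]
orientation: [-0.001, -0.378, 0.926, -0.001]
wrist_force: [-5.6, -3.2, 7.2]
finger_gap: 0.0207
grip_force: 30.5
```

```bash
python3 st.py; python3 st.py
```

```text
tz [ 0.057 -0.007 -0.103 -0.068 -0.158] tau6 [-0.6131  0.1069  0.3022  0.0229 -0.0492] F [-5.6634 -2.6431  7.9752] z [ 0.5603 -0.0164  0.193 ] J6 -0.949544945751344 t 18.8
tz [-0.057 -0.077 -0.033 -0.024 -0.049] tau6 [-0.0636 -0.0662 -0.0666 -0.0667 -0.0667] F [-5.9276 -4.1202  8.7089] z [ 0.5603 -0.0164  0.193 ] J6 -0.9495253705028771 t 19.05
```

Settled joint-6 torque is a clean signal: about −0.065 while running free, so about −0.10 at slip. Continuing in small steps.

>>> jog_arm:
  moves:
    - {"fingers": 1, "slide": [0, 0, 0.1], "angular": [0, 0, 4]}
    - {"fingers": 1, "slide": [0, 0, 0.2], "angular": [0, 0, 8]}
    - {"fingers": 1, "slide": [0, 0, 0.3], "angular": [0, 0, 12]}
    - {"fingers": 1, "slide": [0, 0, 0.4], "angular": [0, 0, 16]}
    - {"fingers": 1, "slide": [0, 0, 0.5], "angular": [0, 0, 20]}
    - {"fingers": 1, "slide": [0, 0, 0.5], "angular": [0, 0, 20]}
    - {"fingers": 1, "slide": [0, 0, 0.5], "angular": [0, 0, 20]}
    - {"fingers": 1, "slide": [0, 0, 0.5], "angular": [0, 0, 20]}
    - {"fingers": 1, "slide": [0, 0, 0.5], "angular": [0, 0, 20]}

```text
clock: 19.8
tcp_pos: [0.5601, -0.0162, 0.1924]
orientation: [-0.001, -0.213, 0.977, -0.001]
wrist_force: [-6.5, -2.6, 7.7]
finger_gap: 0.0208
grip_force: 30.4
```

```bash
python3 st.py
```

```text
tz [-0.041 -0.112 -0.027 -0.102 -0.085] tau6 [-0.0686 -0.0688 -0.0688 -0.0688 -0.0688] F [-6.464  -3.2324  8.1412] z [ 0.5601 -0.0163  0.1924] J6 -0.6004694963105061 t 20.05
```

>>> jog_arm:
  moves:
    - {"fingers": 1, "slide": [0, 0, 0.1], "angular": [0, 0, 4]}
    - {"fingers": 1, "slide": [0, 0, 0.2], "angular": [0, 0, 8]}
    - {"fingers": 1, "slide": [0, 0, 0.3], "angular": [0, 0, 12]}
    - {"fingers": 1, "slide": [0, 0, 0.4], "angular": [0, 0, 15]}
    - {"fingers": 1, "slide": [0, 0, 0.4], "angular": [0, 0, 15]}
    - {"fingers": 1, "slide": [0, 0, 0.4], "angular": [0, 0, 15]}
    - {"fingers": 1, "slide": [0, 0, 0.4], "angular": [0, 0, 15]}
    - {"fingers": 1, "slide": [0, 0, 0.4], "angular": [0, 0, 15]}

```text
clock: 20.72
tcp_pos: [0.56, -0.0161, 0.192]
orientation: [-0.001, -0.084, 0.996, -0.001]
wrist_force: [-5.9, -2.6, 7.6]
finger_gap: 0.0209
grip_force: 30.5
```

```bash
python3 st.py
```

```text
tz [-0.051 -0.108 -0.115 -0.024 -0.069] tau6 [-0.0694 -0.0696 -0.0696 -0.0697 -0.0696] F [-6.4041 -2.7612  8.1001] z [ 0.56   -0.0161  0.192 ] J6 -0.33867589209215426 t 20.9667
```

>>> jog_arm:
  moves:
    - {"fingers": 1, "slide": [0, 0, 0.1], "angular": [0, 0, 4]}
    - {"fingers": 1, "slide": [0, 0, 0.2], "angular": [0, 0, 8]}
    - {"fingers": 1, "slide": [0, 0, 0.3], "angular": [0, 0, 12]}
    - {"fingers": 1, "slide": [0, 0, 0.4], "angular": [0, 0, 15]}
    - {"fingers": 1, "slide": [0, 0, 0.4], "angular": [0, 0, 15]}
    - {"fingers": 1, "slide": [0, 0, 0.4], "angular": [0, 0, 15]}
    - {"fingers": 1, "slide": [0, 0, 0.4], "angular": [0, 0, 15]}
    - {"fingers": 1, "slide": [0, 0, 0.4], "angular": [0, 0, 15]}

```text
clock: 21.63
tcp_pos: [0.5599, -0.0159, 0.1917]
orientation: [-0.001, 0.047, 0.999, -0.001]
wrist_force: [-6.3, -2.0, 8.8]
finger_gap: 0.0208
grip_force: 30.5
```

```bash
python3 st.py
```

```text
tz [-0.04  -0.062 -0.029 -0.013 -0.06 ] tau6 [-0.0549 -0.0551 -0.055  -0.055  -0.055 ] F [-6.8888 -1.8754  8.2195] z [ 0.5599 -0.0159  0.1917] J6 -0.07690220694726442 t 21.8833
```

>>> jog_arm:
  moves:
    - {"fingers": 1, "slide": [0, 0, 0.1], "angular": [0, 0, 4]}
    - {"fingers": 1, "slide": [0, 0, 0.2], "angular": [0, 0, 8]}
    - {"fingers": 1, "slide": [0, 0, 0.3], "angular": [0, 0, 12]}
    - {"fingers": 1, "slide": [0, 0, 0.4], "angular": [0, 0, 15]}
    - {"fingers": 1, "slide": [0, 0, 0.4], "angular": [0, 0, 15]}
    - {"fingers": 1, "slide": [0, 0, 0.4], "angular": [0, 0, 15]}
    - {"fingers": 1, "slide": [0, 0, 0.4], "angular": [0, 0, 15]}
    - {"fingers": 1, "slide": [0, 0, 0.4], "angular": [0, 0, 15]}

```text
clock: 22.55
tcp_pos: [0.56, -0.0158, 0.1915]
orientation: [-0.001, 0.177, 0.984, -0.001]
wrist_force: [-6.8, -1.7, 11.1]
finger_gap: 0.0208
grip_force: 30.6
```

```bash
python3 st.py
```

```text
tz [-0.078 -0.059 -0.022 -0.051 -0.015] tau6 [-0.0335 -0.0336 -0.0337 -0.0336 -0.0337] F [-7.7051 -0.9173 10.2162] z [ 0.56   -0.0157  0.1915] J6 0.18485195023864998 t 22.8
```

Torque dropped and the sinking slowed, so before turning further I'll compare wrist pictures. They rotate with the cap, so any slip shows as a change at the thimble.

Run:
```python
from h import *
import glob
fs=sorted(glob.glob("wl*.npy"),key=lambda f:float(f[2:-4]) if f!="wl.npy" else 0);fs=[f for f in fs if f!="wl.npy"];print(fs)
out=[]
for f in [fs[0],fs[-3],fs[-2],fs[-1]]:
    p,s=np.load(f,allow_pickle=True);out.append(cv2.resize(p["color"][195:345,260:380],(400,500),interpolation=cv2.INTER_CUBIC)[:, :, ::-1])
m=np.vstack([np.hstack(out[:2]),np.hstack(out[2:])]);m=cv2.resize(m,(480,600))
m=np.hstack([cv2.resize(o,(200,250)) for o in out]);
m2=np.vstack([m,np.zeros((10,800,3),np.uint8)])
s0=get_state();p=read_camera("scene");c=cv2.resize(p["color"][205:255,300:365][:,:,::-1],(416,320),interpolation=cv2.INTER_CUBIC)
z=np.zeros((320,800,3),np.uint8);z[:,:416]=c
p=read_camera("top");z[:300,420:800]=cv2.resize(p["color"][135:185,270:333][:,:,::-1],(380,300),interpolation=cv2.INTER_CUBIC)
cv2.imwrite("pics/m.png",np.vstack([m2,z]))
```

```text
['wl16.4.npy', 'wl17.5.npy', 'wl17.7.npy', 'wl18.8.npy', 'wl19.1.npy', 'wl20.1.npy', 'wl21.0.npy', 'wl21.9.npy', 'wl22.8.npy']
```

View pics/m.png

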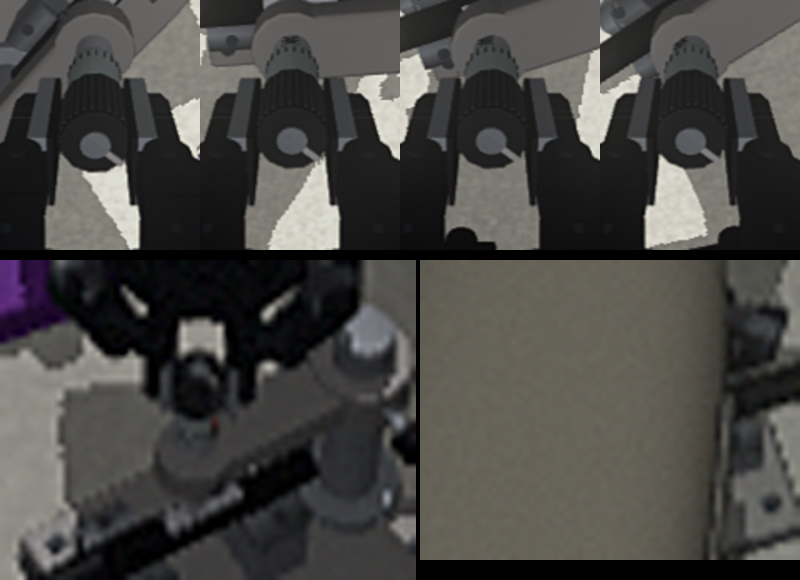

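The white line stays in the same place in all four frames, so the cap turns with the gripper. The thimble's tick ring is visible above the cap, so I'll track its shift numerically.

```bash
cat > tick.py <<'E'
from h import *
import glob
fs=sorted((f for f in glob.glob("wl*.npy") if f!="wl.npy"),key=lambda f:float(f[2:-4]))
G=[]
for f in fs:
    p,s=np.load(f,allow_pickle=True);im=p["color"];G.append(cv2.cvtColor(im,cv2.COLOR_RGB2GRAY).astype(np.float32))
    c=im[205:345,290:350].astype(int);m=(c[...,0]>90)&(c[...,0]>1.8*c[...,1])
    print(f,"red",m.sum())
for i in range(len(fs)):
    a=G[i][224:240,300:334]
    for r in (230,): print(fs[i],G[i][r,300:334].astype(int).tolist())
    ref=G[5]
    best=max((( cv2.matchTemplate(cv2.resize(a,None,fx=4,fy=4,interpolation=2),cv2.resize(ref[226:238,308:328],None,fx=4,fy=4,interpolation=2),cv2.TM_CCOEFF_NORMED)),),key=lambda x:x.max())
    _,mx,_,l=cv2.minMaxLoc(best);print("  shift px",l[0]/4-8,l[1]/4-2,round(mx,3))
E
python3 tick.py
```

```text
wl16.4.npy red 0
wl17.5.npy red 0
wl17.7.npy red 0
wl18.8.npy red 0
wl19.1.npy red 0
wl20.1.npy red 0
wl21.0.npy red 0
wl21.9.npy red 0
wl22.8.npy red 0
wl16.4.npy [94, 94, 96, 95, 63, 53, 64, 65, 63, 68, 72, 73, 74, 74, 77, 80, 79, 79, 80, 81, 81, 82, 79, 81, 85, 83, 54, 51, 80, 93, 98, 97, 97, 96]
  shift px 1.25 2.0 0.644
wl17.5.npy [100, 102, 102, 82, 49, 66, 85, 86, 87, 89, 91, 91, 90, 90, 91, 92, 92, 91, 89, 90, 88, 88, 86, 85, 85, 83, 70, 60, 68, 63, 71, 93, 101, 100]
  shift px 1.5 0.75 0.948
wl17.7.npy [102, 101, 102, 82, 49, 66, 84, 86, 87, 89, 90, 91, 89, 89, 92, 93, 92, 90, 90, 88, 88, 88, 86, 85, 85, 84, 69, 61, 67, 64, 71, 93, 100, 99]
  shift px 1.5 0.75 0.948
wl18.8.npy [105, 104, 93, 60, 65, 87, 88, 89, 89, 91, 90, 89, 88, 89, 91, 89, 87, 87, 86, 84, 83, 82, 80, 79, 77, 76, 69, 68, 62, 50, 81, 101, 103, 100]
  shift px 0.5 0.25 0.982
wl19.1.npy [104, 103, 94, 60, 65, 85, 88, 88, 89, 91, 90, 90, 89, 89, 90, 89, 88, 87, 86, 84, 82, 81, 80, 78, 78, 75, 70, 68, 62, 49, 82, 101, 102, 100]
  shift px 0.5 0.25 0.981
wl20.1.npy [102, 98, 79, 53, 70, 85, 84, 86, 86, 86, 85, 83, 83, 84, 83, 83, 81, 79, 77, 76, 76, 74, 75, 75, 73, 68, 67, 67, 51, 61, 90, 100, 98, 99]
  shift px 0.0 0.0 0.996
wl21.0.npy [95, 91, 60, 51, 71, 78, 78, 76, 78, 77, 76, 75, 76, 75, 75, 74, 72, 71, 69, 70, 69, 68, 68, 68, 68, 63, 63, 64, 48, 75, 95, 95, 94, 93]
  shift px -0.5 0.0 0.977
wl21.9.npy [95, 86, 53, 58, 73, 75, 74, 73, 74, 73, 72, 70, 71, 73, 71, 71, 69, 69, 69, 67, 68, 68, 67, 66, 64, 62, 62, 58, 53, 79, 93, 93, 91, 92]
  shift px -0.75 0.25 0.965
wl22.8.npy [98, 77, 45, 58, 73, 73, 71, 72, 72, 71, 71, 70, 72, 73, 72, 71, 70, 71, 70, 70, 70, 69, 68, 69, 65, 62, 63, 54, 65, 87, 95, 95, 94, 95]
  shift px -1.0 0.25 0.943
```

No slip yet, but a 7 N side load from being off-centre is masking the torque. I'll let go, recentre on the cap axis and regrip.

>>> jog_arm:
  moves:
    - {"fingers": 0.6, "slide": [0, 0, 0], "angular": [0, 0, 0]}
    - {"fingers": 0.5, "slide": [0, 0, 0], "angular": [0, 0, 0]}
    - {"fingers": 0.5, "slide": [0, 0, 0], "angular": [0, 0, 0]}
    - {"fingers": 0.5, "slide": [0, 0, 0], "angular": [0, 0, 0]}
    - {"fingers": 0.5, "slide": [0, 0, 0], "angular": [0, 0, 0]}

```text
clock: 23.32
tcp_pos: [0.5614, -0.0155, 0.1901]
orientation: [-0.0, 0.177, 0.984, 0.0]
wrist_force: [-0.4, 0.6, -0.4]
finger_gap: 0.0425
grip_force: 0.0
```

```bash
mkdir -p old; mv wl* old/; python3 st.py
python3 - <<'E'
from h import *
togo([.5592,-.0160,.192],pose(159.6))
E
```

```text
tz [-0.019 -0.002 -0.015  0.001 -0.01 ] tau6 [0.0001 0.0001 0.0001 0.     0.    ] F [ 0.2809  0.5556 -0.6837] z [ 0.5614 -0.0156  0.1902] J6 0.18469935202488794 t 23.5667
t 23.5667 pos [ 0.5614 -0.0156  0.1902] J [-0.1707  0.3076 -0.0903  1.1733 -0.0001  0.1847]
slide [ 1.9 -1.1 -1.8] ang [-0. -0.  0.]
```

>>> jog_arm:
  moves:
    - {"fingers": 0.5, "slide": [2, -1, -3], "angular": [0, 0, 0]}
    - {"fingers": 0.5, "slide": [2, -1, -3], "angular": [0, 0, 0]}
    - {"fingers": 1, "slide": [2, -1, -3], "angular": [0, 0, 0]}
    - {"fingers": 1, "slide": [2, -1, -3], "angular": [0, 0, 0]}
    - {"fingers": 1, "slide": [2, -1, -3], "angular": [0, 0, 0]}
    - {"fingers": 1, "slide": [2, -1, -3], "angular": [0, 0, 0]}
    - {"fingers": 1, "slide": [2, -1, -3], "angular": [0, 0, 0]}
    - {"fingers": 1, "slide": [2, -1, -3.5], "angular": [0, 0, 0]}
    - {"fingers": 1, "slide": [2, -1, -3.5], "angular": [0, 0, 0]}

```text
clock: 24.32
tcp_pos: [0.5591, -0.0159, 0.1937]
orientation: [-0.0, 0.177, 0.984, -0.0]
wrist_force: [0.3, -0.6, -0.8]
finger_gap: 0.0207
grip_force: 29.5
```

```bash
python3 st.py
```

```text
tz [-0.106 -0.001 -0.071 -0.07   0.033] tau6 [-0.0007 -0.0007 -0.0007 -0.0008 -0.0008] F [ 0.5554  0.5859 -0.0506] z [ 0.5591 -0.0159  0.1937] J6 0.1836442229648887 t 24.5667
```

>>> jog_arm:
  moves:
    - {"fingers": 1, "slide": [0, 0, 0], "angular": [0, 0, 2]}
    - {"fingers": 1, "slide": [0, 0, 0.1], "angular": [0, 0, 4]}
    - {"fingers": 1, "slide": [0, 0, 0.15], "angular": [0, 0, 6]}
    - {"fingers": 1, "slide": [0, 0, 0.2], "angular": [0, 0, 8]}
    - {"fingers": 1, "slide": [0, 0, 0.2], "angular": [0, 0, 8]}
    - {"fingers": 1, "slide": [0, 0, 0.2], "angular": [0, 0, 8]}
    - {"fingers": 1, "slide": [0, 0, 0.2], "angular": [0, 0, 8]}
    - {"fingers": 1, "slide": [0, 0, 0.2], "angular": [0, 0, 8]}

```text
clock: 25.23
tcp_pos: [0.5591, -0.0159, 0.1936]
orientation: [-0.0, 0.245, 0.97, -0.0]
wrist_force: [0.2, 0.3, 0.3]
finger_gap: 0.0207
grip_force: 29.5
```

```bash
python3 st.py
```

```text
tz [-0.028 -0.012  0.019  0.026  0.01 ] tau6 [-0.0047 -0.0001  0.004   0.0072  0.0098] F [ 0.7756  0.3302 -0.0152] z [ 0.5592 -0.0159  0.1937] J6 0.3230837027076064 t 25.4833
```

Side forces are now near zero. Static torque isn't a reliable signal here, so I'll rely on the thimble ticks, first finding them numerically.

```bash
ls wl*
python3 - <<'E'
from h import *
import glob
for f in sorted(glob.glob("wl2[45]*")):
    p,s=np.load(f,allow_pickle=True);g=cv2.cvtColor(p["color"],cv2.COLOR_RGB2GRAY)
    print(f)
    for r in range(212,234,2): print(r,g[r,298:336].tolist())
E
```

```text
wl23.6.npy
wl24.6.npy
wl25.5.npy
wl24.6.npy
212 [101, 99, 99, 98, 98, 98, 98, 97, 98, 97, 97, 98, 97, 98, 97, 97, 97, 97, 96, 96, 96, 96, 96, 95, 96, 95, 94, 95, 95, 96, 95, 95, 95, 94, 96, 96, 96, 95]
214 [99, 99, 99, 98, 98, 98, 97, 99, 97, 98, 97, 97, 97, 97, 99, 98, 98, 98, 96, 97, 96, 96, 96, 95, 94, 95, 96, 95, 94, 95, 96, 95, 95, 95, 95, 95, 97, 96]
216 [100, 99, 98, 97, 98, 97, 96, 98, 97, 98, 98, 98, 92, 86, 75, 74, 77, 75, 75, 79, 81, 86, 93, 97, 96, 95, 95, 94, 96, 94, 96, 95, 96, 96, 96, 96, 95, 95]
218 [99, 98, 98, 97, 98, 99, 98, 99, 100, 93, 82, 65, 45, 52, 59, 65, 72, 71, 71, 70, 71, 69, 69, 71, 79, 91, 96, 97, 95, 96, 95, 96, 96, 95, 95, 96, 95, 95]
220 [98, 98, 98, 98, 98, 99, 98, 87, 63, 41, 42, 45, 46, 58, 67, 70, 72, 72, 72, 71, 71, 71, 71, 70, 67, 68, 77, 91, 97, 95, 95, 95, 94, 96, 95, 95, 94, 94]
222 [98, 100, 98, 98, 100, 99, 82, 69, 56, 39, 48, 50, 57, 67, 68, 70, 71, 69, 61, 64, 70, 67, 65, 65, 67, 67, 64, 74, 91, 95, 95, 95, 94, 94, 94, 95, 94, 94]
224 [99, 99, 98, 98, 99, 99, 77, 62, 51, 58, 71, 74, 70, 50, 56, 72, 72, 61, 41, 56, 71, 70, 54, 43, 58, 68, 
[... 1753 characters left out ...]
 48, 64, 70, 64, 55, 60, 79, 94, 96, 96, 94, 94, 95, 95, 95, 94]
226 [99, 100, 100, 99, 101, 92, 73, 48, 50, 66, 72, 68, 59, 65, 72, 74, 70, 68, 70, 71, 69, 61, 54, 64, 72, 60, 41, 54, 76, 91, 96, 96, 95, 95, 95, 94, 94, 94]
228 [100, 100, 100, 98, 68, 60, 72, 62, 63, 70, 71, 71, 71, 71, 72, 73, 73, 71, 71, 71, 71, 70, 71, 70, 70, 68, 47, 53, 68, 64, 81, 96, 96, 95, 94, 94, 95, 95]
230 [99, 99, 100, 89, 54, 58, 72, 72, 71, 71, 71, 71, 71, 71, 73, 74, 73, 72, 72, 71, 71, 71, 71, 71, 70, 70, 70, 69, 67, 48, 47, 81, 96, 96, 94, 95, 94, 96]
232 [99, 101, 86, 72, 62, 66, 72, 73, 72, 72, 72, 71, 71, 72, 73, 73, 73, 72, 72, 71, 72, 71, 70, 70, 69, 69, 69, 69, 67, 65, 61, 62, 84, 96, 95, 94, 95, 95]
```

The ticks at row 224 moved from columns 13.2/18/23 to 12/16.6/21.6, so the thimble lags. I'll quantify this over all frames, along with the cap's white line.

```bash
cat > tk.py <<'E'
from h import *
import glob
for f in sorted(glob.glob("old/wl[12]*")+glob.glob("wl[2-9]*"),key=lambda f:float(f.split("wl")[1][:-4])):
    p,s=np.load(f,allow_pickle=True);g=cv2.cvtColor(p["color"],cv2.COLOR_RGB2GRAY).astype(float)
    out=[]
    for r in(222,223,224,225,226):
        L=np.interp(np.arange(298,336,.1),np.arange(298,336),g[r,298:336]);L=cv2.GaussianBlur(L[None],(0,0),4)[0]
        m=[i for i in range(15,len(L)-15) if L[i]==L[i-12:i+13].min() and L[i]<64 and min(L[max(0,i-25):i].max(),L[i:i+25].max())>L[i]+6]
        if r in(223,225): out.append((r,[round(298+i/10,1) for i in m]))
    c=g[262:300,295:345];w=(c>125);yy,xx=np.nonzero(w)
    # spur: bright pixels far from disc centre
    cy,cx=np.median(yy),np.median(xx);k=np.hypot(yy-cy,xx-cx)>7
    print(f[-8:],out,"disc",cx+295,cy+262,w.sum(),"line ang",np.round(np.degrees(np.arctan2(np.mean(yy[k]-cy),np.mean(xx[k]-cx))),1) if k.any() else None,k.sum(),"z %.4f"%s["tcp_pos"][2])
E
python3 tk.py
```

```text
16.4.npy [(223, []), (225, [312.2, 317.2])] disc 319.0 297.0 175 line ang -155.3 147 z 0.1958
17.5.npy [(223, [325.8]), (225, [307.9, 312.7, 317.6, 322.3, 326.9])] disc 312.0 296.0 297 line ang -42.8 236 z 0.1939
17.7.npy [(223, [325.8]), (225, [307.8, 312.6, 317.7, 322.3, 326.9])] disc 312.0 296.0 297 line ang -42.8 236 z 0.1938
18.8.npy [(223, [324.1]), (225, [307.1, 312.0, 321.9, 325.7])] disc 315.0 296.0 324 line ang -100.8 264 z 0.1930
19.1.npy [(223, [324.1]), (225, [307.1, 321.9, 325.7])] disc 315.0 296.0 324 line ang -100.8 264 z 0.1930
20.1.npy [(223, [311.7, 316.3, 321.7]), (225, [306.9, 311.3, 316.3, 321.3, 325.1])] disc 318.0 296.0 309 line ang -151.0 245 z 0.1924
21.0.npy [(223, [311.0, 316.1]), (225, [306.5, 311.1, 316.1, 321.1, 324.8])] disc 324.5 296.0 194 line ang -169.0 131 z 0.1920
21.9.npy [(223, [311.0, 315.8]), (225, [306.1, 310.9, 315.8, 320.6, 324.6])] disc 311.5 293.0 26 line ang -15.9 23 z 0.1917
22.8.npy [(223, [306.2, 315.2]), (225, [305.8, 310.2, 315.3, 320.2, 324.1])] disc 305.0 296.0 176 line ang -14.9 104 z 0.1915
23.6.npy [(223, [303.9, 309.3, 314.2, 319.4]), (225, [304.9, 309.3, 319.2, 323.5])] disc 336.0 290.0 446 line ang -158.8 366 z 0.1902
24.6.npy [(223, [306.2, 311.2, 316.1, 321.0]), (225, [306.5, 311.1, 316.1, 320.9, 324.8])] disc 305.0 295.0 216 line ang -14.7 123 z 0.1937
25.5.npy [(223, [306.1, 314.7, 319.6]), (225, [305.0, 309.9, 314.7, 319.8, 324.1])] disc 312.0 295.0 309 line ang -28.9 238 z 0.1937
```

Run:
```python
from h import *
fs=["old/wl20.1.npy","old/wl22.8.npy","wl24.6.npy","wl25.5.npy"]
for f in fs:
    p,s=np.load(f,allow_pickle=True);g=cv2.cvtColor(p["color"],cv2.COLOR_RGB2GRAY).astype(float)
    c=g[268:300,300:334]
    m=((c>85)&(c<190)).astype(np.uint8);n,lab,st,ce=cv2.connectedComponentsWithStats(m)
    k=lab[11:14,13:17].max();
    yy,xx=np.nonzero(lab==k);print(f,"comp",st[k].tolist())
    for r in range(8,26,2): print(c[r,8:32].astype(int).tolist())
```

```text
old/wl20.1.npy comp [0, 4, 34, 24, 290]
[100, 101, 99, 98, 97, 98, 99, 101, 102, 102, 101, 101, 100, 101, 101, 86, 55, 38, 39, 40, 39, 40, 41, 40]
[101, 99, 99, 99, 98, 98, 97, 98, 99, 100, 101, 102, 101, 100, 102, 103, 81, 50, 39, 40, 40, 39, 41, 41]
[97, 97, 97, 97, 99, 98, 98, 98, 97, 97, 98, 98, 101, 102, 102, 104, 81, 50, 39, 40, 41, 40, 42, 40]
[98, 97, 96, 95, 96, 98, 99, 99, 98, 99, 97, 97, 98, 98, 99, 93, 63, 39, 37, 38, 40, 41, 41, 42]
[65, 90, 99, 99, 97, 97, 96, 97, 99, 98, 100, 99, 98, 102, 114, 131, 136, 120, 79, 47, 37, 39, 39, 41]
[38, 40, 56, 74, 88, 93, 93, 94, 95, 95, 93, 76, 63, 61, 87, 121, 135, 137, 135, 125, 101, 69, 47, 38]
[41, 40, 40, 38, 39, 39, 39, 39, 40, 40, 38, 38, 39, 38, 36, 42, 69, 110, 130, 135, 135, 135, 124, 91]
[40, 40, 41, 41, 40, 40, 42, 41, 40, 41, 41, 41, 41, 42, 40, 41, 39, 35, 38, 63, 105, 126, 128, 127]
[34, 36, 39, 41, 40, 41, 40, 39, 39, 40, 41, 40, 40, 39, 38, 36, 34, 43, 65, 139, 210, 218, 193, 201]
old/wl22.8.npy comp [0, 5, 34, 27, 391]
[94, 92, 91, 91, 94, 95, 95, 95, 94, 95, 94, 93, 94, 93, 66, 37, 34, 34, 35, 36, 35, 37, 36, 35]
[
[... 1970 characters left out ...]
2, 92, 92, 93, 93, 92, 93, 93, 93, 92, 92, 93, 96, 98, 97, 62, 36, 35, 37, 38, 36, 37, 37]
[94, 95, 92, 90, 90, 91, 93, 93, 93, 94, 93, 94, 91, 92, 93, 94, 74, 46, 36, 34, 36, 36, 37, 37]
[47, 76, 92, 94, 94, 92, 91, 92, 94, 94, 94, 92, 91, 102, 122, 131, 131, 127, 104, 69, 43, 34, 34, 36]
[36, 36, 37, 40, 46, 64, 75, 72, 64, 58, 49, 37, 35, 35, 52, 100, 124, 128, 129, 128, 119, 94, 60, 36]
[38, 38, 38, 37, 36, 37, 37, 36, 37, 36, 37, 37, 38, 37, 36, 34, 38, 64, 103, 121, 127, 128, 125, 109]
[37, 38, 38, 38, 38, 38, 39, 39, 38, 38, 38, 38, 38, 37, 37, 35, 33, 31, 30, 41, 76, 113, 124, 127]
[40, 32, 32, 33, 35, 34, 34, 33, 33, 33, 33, 34, 33, 32, 33, 54, 67, 112, 128, 124, 125, 125, 124, 123]
```

The white line is unchanged and the thimble has lagged by about 0.07–0.1 rad, so the clutch has just started to slip. A further 7° gives a safe margin and calibrates the reading.

>>> jog_arm:
  moves:
    - {"fingers": 1, "slide": [0, 0, 0], "angular": [0, 0, 2]}
    - {"fingers": 1, "slide": [0, 0, 0], "angular": [0, 0, 4]}
    - {"fingers": 1, "slide": [0, 0, 0], "angular": [0, 0, 6]}
    - {"fingers": 1, "slide": [0, 0, 0], "angular": [0, 0, 7]}
    - {"fingers": 1, "slide": [0, 0, 0], "angular": [0, 0, 7]}
    - {"fingers": 1, "slide": [0, 0, 0], "angular": [0, 0, 7]}

```text
clock: 25.98
tcp_pos: [0.5592, -0.0158, 0.1936]
orientation: [-0.0, 0.303, 0.953, -0.0]
wrist_force: [0.8, 0.2, 1.0]
finger_gap: 0.0205
grip_force: 29.5
```

```bash
python3 st.py; python3 tk.py | tail -3
```

```text
tz [0.034 0.005 0.061 0.021 0.012] tau6 [0.0504 0.0265 0.0244 0.0274 0.0312] F [0.9741 1.3123 0.1917] z [ 0.5591 -0.0159  0.1937] J6 0.44518919018058867 t 26.2333
24.6.npy [(223, [306.2, 311.2, 316.1, 321.0]), (225, [306.5, 311.1, 316.1, 320.9, 324.8])] disc 305.0 295.0 216 line ang -14.7 123 z 0.1937
25.5.npy [(223, [306.1, 314.7, 319.6]), (225, [305.0, 309.9, 314.7, 319.8, 324.1])] disc 312.0 295.0 309 line ang -28.9 238 z 0.1937
26.2.npy [(223, [305.8, 313.0, 318.0]), (225, [304.8, 308.2, 312.9, 318.1, 322.7])] disc 315.0 295.0 345 line ang -89.6 277 z 0.1937
```

The next 7° moved the ticks a full 1.75 px (14 px/rad), so the clutch is slipping freely at about 0.22 rad in total, inside the window. Stopping here: open and lift away.

>>> jog_arm:
  moves:
    - {"fingers": 0.7, "slide": [0, 0, 0], "angular": [0, 0, 0]}
    - {"fingers": 0.5, "slide": [0, 0, 0], "angular": [0, 0, 0]}
    - {"fingers": 0.4, "slide": [0, 0, 0], "angular": [0, 0, 0]}
    - {"fingers": 0.3, "slide": [0, 0, 0], "angular": [0, 0, 0]}
    - {"fingers": 0.3, "slide": [0, 0, -10], "angular": [0, 0, 0]}
    - {"fingers": 0.3, "slide": [0, 0, -40], "angular": [0, 0, 0]}
    - {"fingers": 0.3, "slide": [0, 0, -70], "angular": [0, 0, 0]}
    - {"fingers": 0.3, "slide": [0, 0, -90], "angular": [0, 0, 0]}
    - {"fingers": 0.3, "slide": [0, 0, -90], "angular": [0, 0, 0]}
    - {"fingers": 0.3, "slide": [0, 0, -90], "angular": [0, 0, 0]}

```text
clock: 27.07
tcp_pos: [0.5601, -0.0161, 0.2857]
orientation: [0.002, 0.304, 0.953, 0.0]
wrist_force: [-0.1, -0.5, 0.0]
finger_gap: 0.0599
grip_force: 0.0
```

Run:
```python
from h import *
s=get_state();print(s["clock"],s["tcp_pos"],s["wrist_force"],s["finger_gap"])
print(hand_in())
```

```text
27.0667 [ 0.5601 -0.0161  0.2857] [-0.0812 -0.4518  0.0476] 0.0598718722975322
the job is handed in; nothing more can be done
None
```

I rolled the shaft flat-up to within about 2° (measured before winding) and let it go, then wound the spindle down until the clutch slipped by about 0.22 rad, judged from the thimble ticks. The hand was clear when I handed in at 27 s; no verdict came back, and I did not measure the spindle's bearing force.

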